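# Run the extraction, sort the cut tubes, hang up the ear defenders, shut the extraction

## Robot

A 6-joint arm with a two-finger parallel gripper is mounted at the origin on the work surface. World frame = base frame: x ahead of the robot, y to its left, z up, the work surface at z = 0. Lengths are in mm, angles in rad, forces in N, time in s.
With the tool pointing down it reaches from about 300 to 775 mm from the base axis. Payload 14.6 kg.
Tool frame: the origin (TCP) lies midway between the tips of the shut fingers; the grasp point (between the pads) lies 19 mm behind it (manip.grasp_offset is the distance from the TCP to the grasp point, in mm); z points along the fingers, y is the line along which they close (so a half turn about z gives the same grasp; the last joint's range is limited). The gripper opens to 94 mm and grips with 3 to 60 N. Pads are 16 mm wide; open, the fingers measure 119 mm over their backs; the gripper's body (75 mm by 177 mm) begins 78 mm behind the grasp point.
Start: joints at [1.042, 0.3, 1.521, -0, 1.321, -0.067], TCP at [245.054, 492.38, 205.446] pointing down, gripper open.
Joint ranges: [-3.03, 3.03], [-0.79, 2.21], [0.23, 2.52], [-1.04, 4.18], [0, 3.07], [-2.55, 2.55]. Speed limits (rad/s): [2.22, 2.22, 2.57, 3.14, 3.14, 3.14].

## Interface

Orientations are given as [roll, pitch, yaw] about the fixed x, y, z axes, in that order (R = Rz(yaw) Ry(pitch) Rx(roll)).
In Python, from cell import manip, viewer gives the robot as it stands. The module is installed in compiled form; this text tells all that it offers.
- The arm moves only by the tool move_arm, never from a script. Its argument "moves" is a list of rows, each a list of 4 numbers: the shift along the tool's x, y, z in m, then the turn about the tool's z in rad. A call has 1 to 12 rows; each row is the pose to reach, as a shift and turn from the pose commanded when the call began, along the tool's axes at that moment; what a row does not reach only later rows make up. A row lasts 1/10 s, in which the tool goes at most 50 mm and 8.59 degrees, less where a joint would pass 70% of its speed; a pose out of reach is approached as far as the arm can. A call with a gripper value outside its range is refused whole. "jaw" is the finger opening in m, from 0 to 0.094, set as the call begins (left out, the last holds). The fingers move at their own pace and stop on an object; "squeeze" is the grip in N (left out, the last holds). Time passes only in rows, so rows that repeat a pose let the fingers close. It gives the time, the measured TCP pose, the force, the opening and the grip force at its end, in the units of the state.
- manip.read_state(): the state, without advancing time (a new reading comes with each control period).
- viewer.camera(name): name is "scene" or "top" or "wrist"; returns a dict with "frame" (480x640x3 uint8, blue, green, red), "z_map" (480x640 float32, mm along the optical axis (not along the pixel's ray), 0 where there is no reading), "fx", "fy", "cx", "cy" (pixels), "D" ([k1, k2, p1, p2, k3] as OpenCV has them; the pictures are not rectified), "origin" and "orientation" of the camera in the world. Camera axes: x right, y down, z forward; pixel columns grow to the right and rows downward; lengths in mm; the calibration is good to about 2 mm. A picture is of the moment at which its call begins.
- manip.sign_off(): hands the job in; it is judged then, once.
The state is a dict: "clock": time; "joints": joint angles; "qd": joint speeds; "effort": joint torques, N m; "eef_pos": TCP position; "eef_rot": TCP orientation; "wrist_force": force on the tool from outside, world axes, zero at the start; "moment": the same for the moment, N m; "finger_gap": finger opening in mm; "finger_force": force on a finger pad.
Only numpy, scipy, OpenCV 4.12 (cv2) and the standard library are available. Lean on these libraries where they do the work, as an engineer would, in place of code of your own. Each camera call takes 0.05 s, during which the arm holds its last target. There are 200 camera calls.

## Task

Tidy the welding bench: first slide the red grip of the fume-extraction gate to the green mark and leave it there while you lay every cut steel tube flat along the lanes of the tray of its length (long ones in the blue tray, short ones in the yellow) and hang the ear defenders by their headband over the middle part of the rail, one cup either side. Only when all of that is done, slide the grip back until the gate is fully closed. Leave the other things on the bench where they are.

Things in the scene. Friction and masses are not known exactly. Their poses are not given: they have to be found in the camera images.
- grip (a joint): position of the extraction gate's sliding grip, m: 0 = fully closed (by the red strip), 0.14 = fully open. Friction about 2 N: it stays where it is left.
- grip_top (a point): centre of the top of the red grip, a block 28 mm (gate's x) by 24 mm (gate's y), standing 44 mm above the gate's top face, with a white line round its middle; it slides along the gate's y.
- gate: fixed grey slide gate of the fume extraction, 100 x 230 x 30 mm, origin under its centre on the table. The grip runs along the middle of its top (x = 0), from y = -70 mm (joint 0, closed, beside the red strip) to y = +70 mm (joint 0.14). A pipe stub of 60 mm diameter leaves its +x side at y = -40 mm.
- mark: green pointer, 26 x 18 x 6 mm with a white line across its middle, fixed on the gate's top beside the track, 45 mm to the gate's +x side; its axes are the gate's. The gate stands at the mark when the middle of the grip is level with it along y.
- tray_long: fixed blue row tray for the long (130 mm) tubes, origin under its centre on the table. Inside it is 154 mm along its x (the way the tubes lie) and 180 mm along its y; floor 4 mm above the table, rims 5 mm thick and 12 mm high all round. Three white lanes run along x at y = -57, 0 and +57 mm, room for one tube on each; any lane will do.
- tray_short: fixed yellow row tray for the short (80 mm) tubes, origin under its centre on the table. Inside it is 104 mm along its x (the way the tubes lie) and 180 mm along its y; floor 4 mm above the table, rims 5 mm thick and 12 mm high all round. Three white lanes run along x at y = -57, 0 and +57 mm, room for one tube on each; any lane will do.
- long1: loose steel square tube, the long kind, 130 mm long, 25 x 25 mm section with black ends, lying flat on the table. Origin at its very centre, x along its length. Its long and short kinds look alike but for the length (130 and 80 mm). About 190 g. May be absent (None from the first).
- long2: loose steel square tube, the long kind, 130 mm long, 25 x 25 mm section with black ends, lying flat on the table. Origin at its very centre, x along its length. Its long and short kinds look alike but for the length (130 and 80 mm). About 190 g. May be absent (None from the first).
- long3: loose steel square tube, the long kind, 130 mm long, 25 x 25 mm section with black ends, lying flat on the table. Origin at its very centre, x along its length. Its long and short kinds look alike but for the length (130 and 80 mm). About 190 g. May be absent (None from the first).
- short1: loose steel square tube, the short kind, 80 mm long, 25 x 25 mm section with black ends, lying flat on the table. Origin at its very centre, x along its length. Its long and short kinds look alike but for the length (130 and 80 mm). About 120 g. May be absent (None from the first).
- short2: loose steel square tube, the short kind, 80 mm long, 25 x 25 mm section with black ends, lying flat on the table. Origin at its very centre, x along its length. Its long and short kinds look alike but for the length (130 and 80 mm). About 120 g. May be absent (None from the first).
- short3: loose steel square tube, the short kind, 80 mm long, 25 x 25 mm section with black ends, lying flat on the table. Origin at its very centre, x along its length. Its long and short kinds look alike but for the length (130 and 80 mm). About 120 g. May be absent (None from the first).
- muffs: loose ear defenders, 260 g, standing on two orange cups: an upside-down U in their own x-z plane, 150 mm tall, 152 mm over the cups (x), cups 66 mm wide (y), 75 mm clear between them. On top the black headband has a padded crown, 60 (x) by 30 (y) by 22 mm thick, 128 to 150 mm up, to be gripped across its 30 mm by its upper part. Origin between the cups' undersides, z up.
- crown (a point): middle of the underside of the headband's crown, 128 mm above the origin of the ear defenders: the spot that rests on the rail.
- rail: fixed steel rail: a horizontal bar 16 mm thick and 220 mm long along its own y, its axis 150 mm above the table, on two upright posts at y = +-110 mm with round feet of 70 mm diameter. Origin on the table under the bar's middle.
- slag_hammer: hammer, a bystander: leave it where it is
- wire_brush: wire brush, a bystander: leave it where it is
- spray: spray can, a bystander: leave it where it is
- spool: wire spool, a bystander: leave it where it is
- magnet_square: magnetic square, a bystander: leave it where it is
- clamp: clamp, a bystander: leave it where it is
- mug: mug, a bystander: leave it where it is
There are look-alikes about, which are no part of the job. Leave any brown or pink look-alike of the short3 alone.

How it is judged:
By the outcome, as a careful person would: the job done as asked, in the order asked, and still so for the second after the job is handed in, with the robot touching nothing.
Of long1, long2, long3, short1, short2, short3 only 4 to 6 are there at a start; the rules pass over those that are not, and their reading is None.
At some moment in a run one of long1, long2, long3, short1, short2, short3 may be knocked a few centimetres aside while the robot is not near it.
It also fails if it takes over 208 s, if anything falls off the work surface, if the arm or the gripper's body presses on something with over 40 N, if the wrist force passes 120 N, or if a joint passes its speed limit or range.

## Working session

There is one attempt and no reset: what is moved stays moved. The work goes in short steps, Python scripts to look and compute and a tool call to move; the robot and the scene stay as the last step left them, time stands still between calls to the robot, and variables do not carry over. Pictures are saved under pics/ and viewed, at most 14 in all, crops included, and the job is handed in when it is done.

Besides the shell and the picture viewer there is one more tool, called after ">>>" in YAML: its name, and indented under it one key for each argument. move_arm: Moves the arm, as the interface text tells. Its arguments: {"type":"object","properties":{"moves":{"type":"array"},"jaw":{"type":"number"},"squeeze":{"type":"number"}},"required":["moves"]}

```bash
mkdir -p pics; cat > h.py <<'E'
import numpy as np,cv2
from scipy.spatial.transform import Rotation as R
from cell import manip,viewer
def rot(o):
    o=np.array(o,float)
    return o if o.shape==(3,3) else R.from_euler('xyz',o).as_matrix()
def world(c,uv,z=None):
    """pixels -> world; z None: by depth map, else on plane z"""
    uv=np.array(uv,float).reshape(-1,1,2)
    K=np.array([[c['fx'],0,c['cx']],[0,c['fy'],c['cy']],[0,0,1]])
    n=cv2.undistortPoints(uv,K,np.array(c['D'],float)).reshape(-1,2)
    d=np.c_[n,np.ones(len(n))]; M=rot(c['orientation']); o=np.array(c['origin'],float)
    dw=d@M.T
    if z is None:
        p=uv.reshape(-1,2).astype(int); s=c['z_map'][p[:,1],p[:,0]]
    else: s=(z-o[2])/dw[:,2]
    return o+dw*np.asarray(s)[:,None]
E
python3 - <<'E'
from h import *
print(manip.read_state(),manip.grasp_offset)
for n in ['scene','top']:
    c=viewer.camera(n);cv2.imwrite(f'pics/{n}0.png',c['frame']);np.savez(f'{n}0.npz',**c)
    print(n,c['origin'],c['orientation'],c['fx'],c['D'])
E
```

```text
{'clock': 0.0, 'joints': array([ 1.04238370e+00,  3.00459931e-01,  1.52160889e+00, -9.73764534e-06,
        1.32068480e+00, -6.65561917e-02]), 'qd': array([-0.0013932 ,  0.00098708,  0.00141017, -0.00026179, -0.00192841,
        0.00027056]), 'effort': array([-3.08123317e-04, -5.31819284e+01, -3.52724111e+01,  7.07415864e-02,
        2.44884094e-02, -6.26700739e-05]), 'eef_pos': array([244.93248191, 492.14868261, 204.8806924 ]), 'eef_rot': array([-3.14043363e+00, -6.78016513e-05,  2.67973860e+00]), 'wrist_force': array([ 0.14528035, -0.60066961, -0.16724518]), 'moment': array([ 0.05092019,  0.00060568, -0.03874736]), 'finger_force': 0.0, 'finger_gap': 94.28583463730516} 18.8
scene [1375.29618564  247.93908219  814.6053222 ] [-2.24992504  0.00593724  1.9122637 ] 458.41925174806465 [-0.00616173  0.          0.          0.          0.        ]
top [ 294.18807315  -53.3058322  1426.55342888] [-2.94550907 -0.02129884 -1.54784125] 458.16976513012554 [-0.10458273  0.          0.          0.          0.        ]
```

View pics/scene0.png

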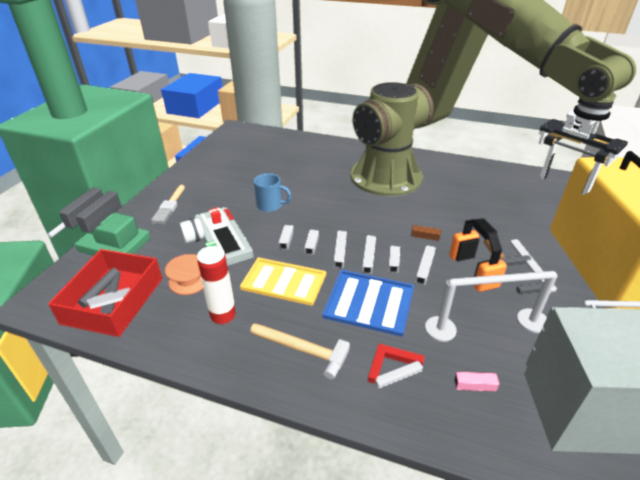

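View pics/top0.png

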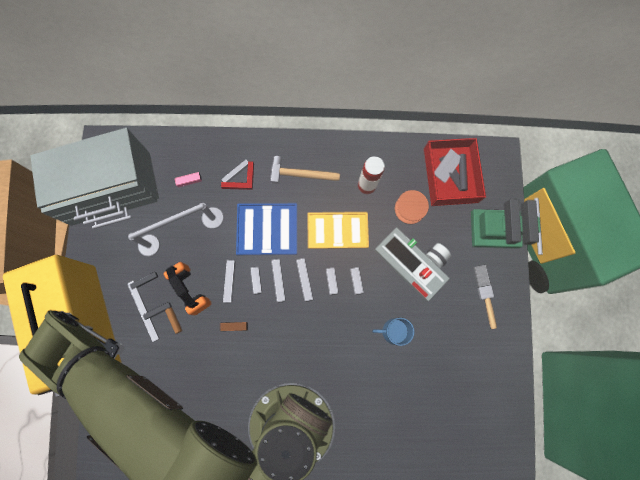

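The top view shows the six grey tubes at (229,281) long, (255,280) short, (278,280) long, (305,280) long, (332,280) short and (357,280) short. Look-alikes to avoid are the brown one at (233,326), the pink one at (188,179), and the scrap in the red box at (447,165). The gate is at (412,262), with its grip at (426,272), red strip at (420,290) and mark at (411,242). The muffs are at (186,288) and the rail runs from (132,236) to (205,207).

```bash
cat >> h.py <<'E'
def hsv(c): return cv2.cvtColor(c['frame'],cv2.COLOR_BGR2HSV)
def blobs(c,m,z,amin=30,roi=None):
    """minAreaRect of mask blobs projected on plane z -> (centre, long, short, yaw of long side, px)"""
    m=m.astype(np.uint8)*255
    if roi: k=np.zeros_like(m);u0,v0,u1,v1=roi;k[v0:v1,u0:u1]=1;m=m*k
    out=[]
    for q in cv2.findContours(m,cv2.RETR_EXTERNAL,cv2.CHAIN_APPROX_NONE)[0]:
        if cv2.contourArea(q)<amin: continue
        p=world(c,q.reshape(-1,2),z)[:,:2].astype(np.float32)
        b=cv2.boxPoints(cv2.minAreaRect(p)); e=[b[1]-b[0],b[2]-b[1]]
        e.sort(key=np.linalg.norm); L=e[1]; yaw=np.arctan2(L[1],L[0])%np.pi
        out.append((b.mean(0).round(1),np.linalg.norm(L).round(1),np.linalg.norm(e[0]).round(1),yaw.round(3),q.reshape(-1,2).mean(0).round()))
    return out
E
python3 - <<'E'
from h import *
c=dict(np.load('top0.npz'));h=hsv(c);H,S,V=cv2.split(h)
def show(t,l):
    print(t)
    for b in l: print('  ',*b)
show('tubes',blobs(c,(S<50)&(V>130),25,40,(215,250,370,310)))
show('blue',blobs(c,(H>100)&(H<125)&(S>120),12,300,(220,190,310,265)))
show('yellow',blobs(c,(H>20)&(H<32)&(S>120),12,300,(300,200,375,255)))
show('lanes',blobs(c,(S<40)&(V>200),4,60,(235,200,375,255)))
show('red',blobs(c,((H<6)|(H>174))&(S>130),74,8,(375,225,455,305)))
show('green',blobs(c,(H>45)&(H<80)&(S>120),36,4,(375,225,455,305)))
show('gate',blobs(c,(S<40)&(V>110),30,300,(375,225,455,305)))
show('orange',blobs(c,(H>4)&(H<18)&(S>180),50,30,(160,255,215,320)))
show('rail',blobs(c,(S<40)&(V>120),0,60,(125,195,230,260)))
big=lambda u,v,w,h,s:cv2.resize(c['frame'][v:v+h,u:u+w],None,fx=s,fy=s,interpolation=cv2.INTER_CUBIC)
a=big(370,220,90,85,6.6); b=big(120,195,105,150,3.9);
a=a[:560];b=b[:560]
cv2.imwrite('pics/crop1.png',np.hstack([a[:560,:400+0] if 0 else cv2.resize(a,(390,390)),cv2.resize(b,(273,390))]))
# height peak
p=world(c,np.stack(np.meshgrid(np.arange(120,230),np.arange(190,330)),-1).reshape(-1,2))
k=(p[:,2]>125);print('high pts',k.sum());
q=p[k]
for z0 in (q[(q[:,0]<430)],q[(q[:,0]>=430)]): print(z0.min(0),z0.max(0),z0.mean(0))
E
```

```text
tubes
   [ 441.7 -187.8] 81.4 27.8 0.206 [356. 280.]
   [ 439.4 -111.3] 81.6 27.7 0.174 [331. 280.]
   [435.1 122. ] 81.4 25.9 0.163 [255. 280.]
   [429.2 204.7] 130.5 24.8 3.11 [228. 281.]
   [437.1  53.7] 131.9 26.8 0.179 [278. 280.]
   [441.7 -26.9] 131.5 26.9 0.233 [304. 279.]
blue
   [599.   98.8] 185.4 161.8 1.605 [266. 229.]
yellow
   [ 600.9 -128.4] 186.9 110.0 1.6 [337. 225.]
lanes
   [599.2 -71.5] 74.7 22.3 0.025 [320. 230.]
   [ 604. -186.] 78.5 22.4 0.009 [355. 230.]
   [ 602.5 -128.5] 98.1 25.8 0.048 [337. 230.]
   [603.   39.9] 127.0 22.4 0.038 [284. 229.]
   [598.3 154.1] 130.5 22.4 0.054 [249. 229.]
   [600.1  96.7] 149.9 28.3 0.044 [267. 229.]
red
   [ 413.6 -371.5] 52.1 8.6 0.795 [419. 289.]
   [ 457.5 -396.5] 28.4 4.2 2.352 [427. 275.]
   [ 467.1 -385.3] 30.6 8.4 2.353 [424. 272.]
green
gate
   [ 507.5 -365.9] 237.5 126.5 0.826 [414. 261.]
orange
rail
   [538.3 474.1] 71.9 65.2 0.092 [148. 245.]
   [632.3 273.3] 70.6 66.9 2.27 [212. 217.]
   [618.6 421.3] 269.3 24.0 2.015 [166. 220.]
high pts 1141
[294.18807315 -53.3058322  125.34884728] [ 429.36068571  356.79063141 1426.55342888] [377.80199657 267.48918431 314.66750038]
[430.8228535  262.00358104 125.07664603] [681.62158893 525.00382668 189.68828638] [588.03004757 393.3342123  152.48267693]
```

View pics/crop1.png

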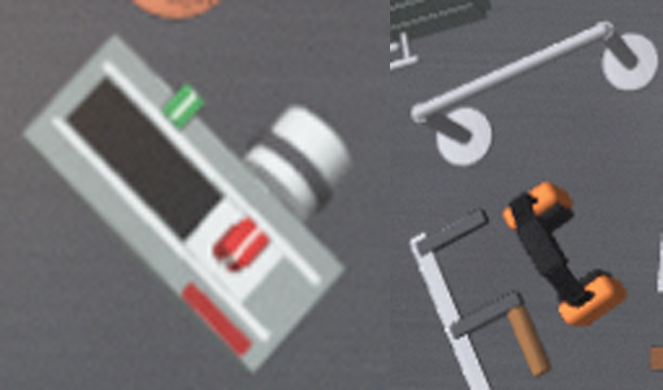

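The crop confirms the gate. Its red grip with white line is near the red strip (closed end), the green mark is by the track on the stub side, and the stub is at upper right. To its right is the real rail, with the black and orange muffs below it. Next I move over the gate and look from close by.

```bash
cat >> h.py <<'E'
def to(*goals):
    """world goals (x,y,z,yaw) -> tool-axis rows from the present pose (m, rad)"""
    s=manip.read_state(); M=rot(s['eef_rot']); y0=s['eef_rot'][2]
    for g in goals:
        d=M.T@(np.array(g[:3])-s['eef_pos'])/1000
        t=-((g[3]-y0+np.pi)%(2*np.pi)-np.pi)
        print('to',g,'->',d.round(4),round(t,3))
def st():
    s=manip.read_state();print('t',round(s['clock'],2),s['eef_pos'].round(1),s['eef_rot'].round(3),'gap',s['finger_gap'].round(1) if hasattr(s['finger_gap'],'round') else s['finger_gap'],'F',s['wrist_force'].round(1),'j6',s['joints'][5].round(2))
E
python3 -c "
from h import *
to((370,60,330,2.68),(470,-340,330,2.36))"
```

```text
to (370, 60, 330, 2.68) -> [-0.3045 -0.3313 -0.1247] -0.0
to (470, -340, 330, 2.36) -> [-0.5723 -0.6449 -0.1244] 0.32
```

>>> move_arm:
  moves:
    - [-0.305, -0.331, -0.125, 0]
    - [-0.305, -0.331, -0.125, 0]
    - [-0.305, -0.331, -0.125, 0]
    - [-0.305, -0.331, -0.125, 0]
    - [-0.305, -0.331, -0.125, 0]
    - [-0.305, -0.331, -0.125, 0]
    - [-0.305, -0.331, -0.125, 0]
    - [-0.305, -0.331, -0.125, 0]
    - [-0.305, -0.331, -0.125, 0]
    - [-0.305, -0.331, -0.125, 0]
    - [-0.305, -0.331, -0.125, 0]

```text
clock: 1.2
eef_pos: [371.0, 58.5, 330.8]
eef_rot: [3.141, 0.001, 2.676]
wrist_force: [0.5, -0.2, -0.3]
finger_gap: 94.4
finger_force: 0.0
```

```bash
python3 - <<'E'
from h import *
st()
c=viewer.camera('wrist');np.savez('w1.npz',**c);cv2.imwrite('pics/w1.png',c['frame']);print(c['origin'],c['orientation'],c['fx'])
to((470,-340,330,2.36))
E
```

```text
t 1.2 [371.   58.5 330.8] [3.141e+00 1.000e-03 2.676e+00] gap 94.35514217594469 F [ 0.5 -0.2 -0.3] j6 -1.05
[306.6753307   90.28079978 509.76237276] [2.88930396e+00 4.89539214e-04 1.10490292e+00] 334.3983219719843
to (470, -340, 330, 2.36) -> [-2.678e-01 -3.130e-01  2.000e-04] 0.317
```

View pics/w1.png

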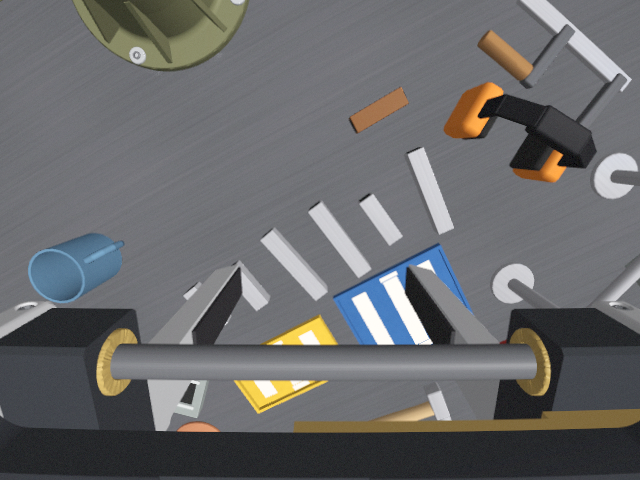

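The wrist view shows the tubes at (190–450, 150–300), the trays in the lower middle, the muffs at (520,130) and the brown look-alike at (379,108). The camera sits on the tool's +x side, so I look at the gate from beyond it.

```bash
python3 - <<'E'
from h import *
to((545,-425,330,2.36))
E
```

```text
to (545, -425, 330, 2.36) -> [-3.729e-01 -3.554e-01  2.000e-04] 0.317
```

>>> move_arm:
  moves:
    - [-0.373, -0.355, 0, 0.317]
    - [-0.373, -0.355, 0, 0.317]
    - [-0.373, -0.355, 0, 0.317]
    - [-0.373, -0.355, 0, 0.317]
    - [-0.373, -0.355, 0, 0.317]
    - [-0.373, -0.355, 0, 0.317]
    - [-0.373, -0.355, 0, 0.317]
    - [-0.373, -0.355, 0, 0.317]
    - [-0.373, -0.355, 0, 0.317]
    - [-0.373, -0.355, 0, 0.317]
    - [-0.373, -0.355, 0, 0.317]
    - [-0.373, -0.355, 0, 0.317]

```text
clock: 2.45
eef_pos: [547.6, -423.8, 327.5]
eef_rot: [-3.141, -0.004, 2.363]
wrist_force: [0.9, 0.6, 0.6]
finger_gap: 93.8
finger_force: 0.0
```

```bash
python3 - <<'E'
from h import *
st()
c=viewer.camera('wrist');np.savez('w2.npz',**c);cv2.imwrite('pics/w2.png',c['frame'])
h=hsv(c);H,S,V=cv2.split(h)
red=((H<6)|(H>174))&(S>120)
for n,m,z,a in (('red',red,74,50),('strip z30',red,30,50),('green',(H>45)&(H<80)&(S>100),36,30)):
    print(n)
    for b in blobs(c,m,z,a): print('  ',*b)
E
```

```text
t 2.45 [ 547.6 -423.8  327.5] [-3.141 -0.004  2.363] gap 93.7793716562437 F [0.9 0.6 0.6] j6 -1.5
red
   [ 848.4 -546.8] 167.0 73.7 0.804 [406. 393.]
   [ 714.6 -491.1] 145.9 86.2 1.669 [372. 316.]
   [ 804.5 -190.9] 80.9 76.9 0.52 [583. 221.]
   [ 709.8 -246.7] 51.6 30.1 2.074 [507. 200.]
   [ 470.5 -389.2] 25.5 10.0 2.349 [300. 145.]
   [ 460.8 -398.9] 25.5 7.6 2.341 [289. 145.]
   [ 425.2 -380.7] 53.1 10.5 0.789 [278. 113.]
strip z30
   [ 884.2 -564.3] 184.0 81.2 0.804 [406. 393.]
   [ 736.7 -503. ] 160.7 95.0 1.669 [372. 316.]
   [ 835.8 -172.2] 89.2 84.7 0.52 [583. 221.]
   [ 731.4 -233.7] 56.9 33.1 2.074 [507. 200.]
   [ 467.8 -390.7] 28.1 11.1 2.349 [300. 145.]
   [ 457.1 -401.5] 28.1 8.3 2.341 [289. 145.]
   [ 417.9 -381.4] 58.5 11.6 0.789 [278. 113.]
green
   [ 740.2 -758.2] 54.7 45.6 2.223 [265. 421.]
   [ 651.8 -832.4] 106.7 72.5 0.808 [196. 421.]
   [ 496.  -755.9] 66.1 23.0 1.599 [152. 326.]
   [ 616.5 -611.4] 121.6 118.6 1.569 [267. 314.]
   [ 318.1 -774.9] 220.8 160.8 2.121 [ 35. 254.]
   [ 565.3 -355.3] 23.6 4.2 2.393 [368. 178.]
   [ 557.8 -363.9] 25.0 6.0 2.333 [359. 178.]
```

View pics/w2.png

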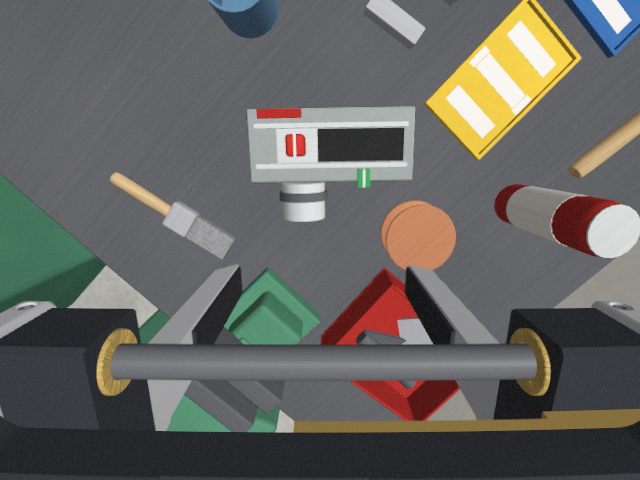

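The close view shows the grip at (295,145), the mark at (364,178) and the strip at (278,113). That puts the grip's top at (465.6,−394.1), with the mark about 92 mm further along the gate's +y.

```bash
python3 - <<'E'
from h import *
to((465.6,-394.1,130,2.354),(465.6,-394.1,42,2.354))
E
```

```text
to (465.6, -394.1, 130, 2.354) -> [ 0.0779 -0.0371  0.1988] 0.01
to (465.6, -394.1, 42, 2.354) -> [ 0.0777 -0.0371  0.2868] 0.01
```

>>> move_arm:
  moves:
    - [0.078, -0.037, 0.15, 0.01]
    - [0.078, -0.037, 0.199, 0.01]
    - [0.078, -0.037, 0.199, 0.01]
    - [0.078, -0.037, 0.199, 0.01]
    - [0.078, -0.037, 0.199, 0.01]
    - [0.078, -0.037, 0.22, 0.01]
    - [0.078, -0.037, 0.25, 0.01]
    - [0.078, -0.037, 0.287, 0.01]
    - [0.078, -0.037, 0.287, 0.01]
    - [0.078, -0.037, 0.287, 0.01]

```text
clock: 3.5
eef_pos: [465.5, -394.2, 44.8]
eef_rot: [3.141, 0.0, 2.354]
wrist_force: [-0.8, -0.6, 1.1]
finger_gap: 93.9
finger_force: 0.0
```

>>> move_arm:
  moves:
    - [0, 0, 0, 0]
    - [0, 0, 0, 0]
    - [0, 0, 0, 0]
    - [0, 0, 0, 0]
    - [0, 0, 0, 0]
    - [0, 0, 0, 0]
    - [0, 0, 0, 0]
    - [0, 0, 0, 0]
  jaw: 0.012
  squeeze: 15

```text
clock: 4.3
eef_pos: [464.9, -395.4, 43.4]
eef_rot: [3.142, -0.0, 2.353]
wrist_force: [0.4, 0.5, -0.2]
finger_gap: 33.3
finger_force: 0.0
```

```bash
python3 - <<'E'
from h import *
st();s=manip.read_state();p=s['eef_pos']
print('grip',p,s['finger_force'])
a=.783;d=np.array([np.cos(a),np.sin(a)])
L=(np.array([561.5,-359.6])-p[:2])@d;print('along',L)
to((*(p[:2]+d*L),p[2],2.354))
E
```

```text
t 4.3 [ 464.9 -395.4   43.4] [ 3.142 -0.     2.353] gap 33.32106308460486 F [ 0.4  0.5 -0.2] j6 -1.55
grip [ 464.87951578 -395.39928184   43.41901971] 0.0
along 93.73778320911313
to (np.float64(531.3209037416038), np.float64(-329.27580668897303), np.float64(43.41901970641972), 2.354) -> [0.0001 0.0937 0.    ] -0.001
```

>>> move_arm:
  moves:
    - [0, 0, 0, 0]
    - [0, 0, 0, 0]
    - [0, 0, 0, 0]
    - [0, 0, 0, 0]
    - [0, 0, 0, 0]

```text
clock: 4.8
eef_pos: [464.9, -395.3, 43.4]
eef_rot: [3.142, 0.0, 2.353]
wrist_force: [2.0, 0.5, -1.3]
finger_gap: 24.1
finger_force: 14.9
```

```bash
python3 - <<'E'
from h import *
st();s=manip.read_state();p=s['eef_pos']
print('grip',p,s['finger_force'])
a=.783;d=np.array([np.cos(a),np.sin(a)])
L=(np.array([561.5,-359.6])-p[:2])@d;print('along',L)
to((*(p[:2]+d*L),p[2],2.354))
E
```

```text
t 4.8 [ 464.9 -395.3   43.4] [3.142 0.    2.353] gap 24.12716443636236 F [ 2.   0.5 -1.3] j6 -1.55
grip [ 464.94603289 -395.34048741   43.42150199] 14.946550726890564
along 93.64916172996749
to (np.float64(531.324605903221), np.float64(-329.27952665008735), np.float64(43.421501993412214), 2.354) -> [0.0001 0.0936 0.    ] -0.001
```

>>> move_arm:
  moves:
    - [0, 0.015, 0, 0]
    - [0, 0.03, 0, 0]
    - [0, 0.045, 0, 0]
    - [0, 0.06, 0, 0]
    - [0, 0.075, 0, 0]
    - [0, 0.085, 0, 0]
    - [0, 0.09, 0, 0]
    - [0, 0.093, 0, 0]
    - [0, 0.093, 0, 0]
    - [0, 0.093, 0, 0]
    - [0, 0.093, 0, 0]

```text
clock: 5.9
eef_pos: [530.6, -327.1, 43.3]
eef_rot: [3.142, -0.005, 2.354]
wrist_force: [-8.9, 12.1, 9.1]
finger_gap: 24.5
finger_force: 14.9
```

```bash
python3 - <<'E'
from h import *
st()
c=viewer.camera('wrist');np.savez('w3.npz',**c);cv2.imwrite('pics/w3.png',c['frame'])
E
```

```text
t 5.9 [ 530.6 -327.1   43.3] [ 3.142 -0.005  2.354] gap 24.458345406084586 F [-8.9 12.1  9.1] j6 -1.4
```

View pics/w3.png

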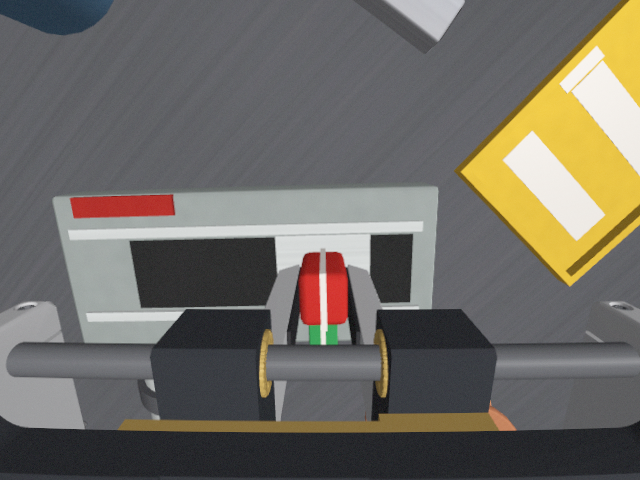

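The white lines of grip (323,290) and mark (323,335) coincide. I release, rise, and verify from above.

>>> move_arm:
  moves:
    - [0, 0, 0, 0]
    - [0, 0, 0, 0]
    - [0, 0, 0, 0]
    - [0, 0, 0, 0]
    - [0, 0, -0.03, 0]
    - [0, 0, -0.07, 0]
    - [-0.01, 0, -0.12, 0]
    - [-0.03, 0, -0.17, 0]
    - [-0.06, 0, -0.21, 0]
    - [-0.06, 0, -0.21, 0]
    - [-0.06, 0, -0.21, 0]
  jaw: 0.056

```text
clock: 7.05
eef_pos: [573.5, -372.9, 253.8]
eef_rot: [3.141, 0.001, 2.352]
wrist_force: [0.6, -0.2, -1.4]
finger_gap: 55.6
finger_force: 0.0
```

```bash
python3 - <<'E'
from h import *
st()
c=viewer.camera('wrist');np.savez('w4.npz',**c)
H,S,V=cv2.split(hsv(c));red=((H<6)|(H>174))&(S>120)
for n,m,z,a in (('red',red,74,50),('green',(H>45)&(H<80)&(S>100),36,30)):
    print(n)
    for b in blobs(c,m,z,a,(0,0,640,260)): print('  ',*b)
g=np.argwhere((H>45)&(H<80)&(S>100))
c=viewer.camera('top');cv2.imwrite('pics/t4.png',c['frame'])
H,S,V=cv2.split(hsv(c))
for b in blobs(c,(S<50)&(V>130),25,40,(215,250,375,310)): print(*b)
E
```

```text
t 7.05 [ 573.5 -372.9  253.8] [3.141e+00 1.000e-03 2.352e+00] gap 55.64709306548335 F [ 0.6 -0.2 -1.4] j6 -1.41
red
   [ 806.6 -179.2] 101.2 43.5 0.778 [585. 241.]
   [ 708.8 -241. ] 50.6 30.2 1.975 [495. 218.]
   [ 525.2 -332.5] 25.6 8.4 2.351 [318. 158.]
   [ 534.2 -322.1] 25.6 8.4 2.355 [331. 158.]
   [ 429.5 -375.1] 53.8 10.7 0.809 [222. 122.]
green
   [ 557.7 -363.7] 25.1 5.9 2.351 [320. 196.]
   [ 565.3 -354.5] 25.0 6.0 2.355 [329. 196.]
[ 445.8 -187.2] 73.1 27.4 0.209 [356. 278.]
[ 439.4 -111.4] 81.6 27.5 0.174 [331. 280.]
[435.1 122. ] 81.4 25.9 0.163 [255. 280.]
[429.2 204.7] 130.5 24.9 3.11 [228. 281.]
[461.7  58.2] 81.0 26.8 0.179 [276. 272.]
[441.7 -26.9] 131.5 26.9 0.233 [304. 279.]
```

Grip and mark agree to within 0.5 mm. Next I refine the tray and tube positions from the wrist pictures and compute the first pick.

```bash
python3 - <<'E'
from h import *
for f,roi in (('w2.npz',(360,0,640,170)),('w1.npz',(200,130,480,420))):
    c=dict(np.load(f));H,S,V=cv2.split(hsv(c))
    for b in blobs(c,(H>20)&(H<32)&(S>120),12,300,roi): print(f,'yellow',*b)
    for b in blobs(c,(H>100)&(H<125)&(S>120),12,300,roi): print(f,'blue',*b)
    for b in blobs(c,(S<40)&(V>200),4,100,roi): print(f,'white z4',*b)
    for b in blobs(c,(S<50)&(V>150),25,100,roi): print(f,'tube z25',*b)
to((441.7,-187.8,120,3.348),(441.7,-187.8,5,3.348))
E
```

```text
w2.npz yellow [ 602.  -129.9] 193.1 115.7 1.611 [502.  79.]
w2.npz blue [643.9  10.1] 110.6 69.9 0.827 [609.  20.]
w2.npz white z4 [ 571.6 -324.2] 68.0 5.8 0.794 [383. 164.]
w2.npz white z4 [ 530.3 -284.8] 69.0 6.7 0.831 [384. 123.]
w2.npz white z4 [ 604.3 -185.4] 78.8 24.7 0.04 [470. 111.]
w2.npz white z4 [ 602.3 -128.3] 101.4 29.2 0.041 [499.  79.]
w2.npz white z4 [599.7 -71.6] 79.2 24.4 0.035 [531.  49.]
w2.npz white z4 [638.   41.1] 59.5 25.1 0.041 [611.  12.]
w2.npz white z4 [ 439.2 -177.8] 80.4 17.6 0.23 [397.  15.]
w2.npz tube z25 [ 546.5 -299.3] 84.6 74.6 2.385 [390. 139.]
w2.npz tube z25 [ 600.3 -193.3] 76.5 23.9 0.041 [470. 111.]
w2.npz tube z25 [ 597.8 -138.6] 97.4 28.2 0.041 [500.  80.]
w2.npz tube z25 [595.4 -84. ] 75.8 23.7 0.039 [531.  49.]
w2.npz tube z25 [632.1  23.7] 56.9 24.3 0.036 [611.  12.]
w2.npz tube z25 [ 442.1 -188.6] 78.9 24.2 0.194 [396.  18.]
w1.npz yellow [ 649.6 -167. ] 160.6 67.6 1.093 [278. 391.]
w1.npz yellow [546.3 -76.9] 129.7 53.9 1.107 [300. 335.]
w1.npz blue [585.9  96.7] 189.5 143.4 1.608 [397. 295.]
w1.npz white z4 [806.2  76.8] 66.6 23.3 3.06
[... 676 characters left out ...]
5 [ 610.7 -173.2] 39.8 24.2 0.03 [265. 387.]
w1.npz tube z25 [643.5 -20.4] 420.9 10.2 1.099 [354. 366.]
w1.npz tube z25 [564.6 -65.4] 28.7 23.7 0.043 [309. 339.]
w1.npz tube z25 [581.   41.8] 106.9 25.2 0.035 [373. 320.]
w1.npz tube z25 [589.3  96.3] 143.9 29.6 0.026 [405. 309.]
w1.npz tube z25 [ 454.4 -134.8] 118.4 74.7 2.028 [235. 288.]
w1.npz tube z25 [440.7 -24.8] 129.8 31.0 0.23 [295. 264.]
w1.npz tube z25 [436.3  54. ] 130.2 27.0 0.172 [339. 239.]
w1.npz tube z25 [434.9 121.6] 79.9 25.5 0.174 [381. 219.]
w1.npz tube z25 [429.7 204.1] 129.7 24.8 3.113 [431. 191.]
to (441.7, -187.8, 120, 3.348) -> [0.2226 0.0369 0.1322] -0.995
to (441.7, -187.8, 5, 3.348) -> [0.2222 0.037  0.2472] -0.995
```

>>> move_arm:
  moves:
    - [0.223, 0.037, 0.1, -0.995]
    - [0.223, 0.037, 0.132, -0.995]
    - [0.223, 0.037, 0.132, -0.995]
    - [0.223, 0.037, 0.132, -0.995]
    - [0.223, 0.037, 0.132, -0.995]
    - [0.223, 0.037, 0.132, -0.995]
    - [0.223, 0.037, 0.132, -0.995]
    - [0.223, 0.037, 0.132, -0.995]
    - [0.223, 0.037, 0.17, -0.995]
    - [0.223, 0.037, 0.21, -0.995]
    - [0.223, 0.037, 0.232, -0.995]
    - [0.223, 0.037, 0.232, -0.995]

```text
clock: 8.35
eef_pos: [440.2, -187.2, 18.6]
eef_rot: [3.138, -0.005, -2.939]
wrist_force: [0.1, 0.2, -0.1]
finger_gap: 55.7
finger_force: 0.0
```

```bash
python3 - <<'E'
from h import *
st();to((441.7,-187.8,5,3.345))
E
```

```text
t 8.35 [ 440.2 -187.2   18.6] [ 3.138 -0.005 -2.939] gap 55.667049994147916 F [ 0.1  0.2 -0.1] j6 -2.25
to (441.7, -187.8, 5, 3.345) -> [-0.0014 -0.0009  0.0136] -0.001
```

>>> move_arm:
  moves:
    - [-0.001, -0.001, 0.008, 0]
    - [-0.001, -0.001, 0.013, 0]
    - [-0.001, -0.001, 0.013, 0]

```text
clock: 8.65
eef_pos: [443.6, -189.0, 8.6]
eef_rot: [-3.141, 0.0, -2.936]
wrist_force: [-0.3, -0.4, 1.1]
finger_gap: 55.7
finger_force: 0.0
```

>>> move_arm:
  moves:
    - [0, 0, 0, 0]
    - [0, 0, 0, 0]
    - [0, 0, 0, 0]
    - [0, 0, 0, 0]
    - [0, 0, 0, 0]
    - [0, 0, 0, 0]
  jaw: 0.015
  squeeze: 25

```text
clock: 9.25
eef_pos: [443.5, -188.9, 8.6]
eef_rot: [3.142, 0.0, -2.935]
wrist_force: [-0.9, 2.2, 4.6]
finger_gap: 24.7
finger_force: 25.0
```

```bash
python3 - <<'E'
from h import *
st();to((604.3,-185.5,65,3.183),(604.3,-185.5,11,3.183))
E
```

```text
t 9.25 [ 443.5 -188.9    8.6] [ 3.142  0.    -2.935] gap 24.72659350924337 F [-0.9  2.2  4.6] j6 -2.26
to (604.3, -185.5, 65, 3.183) -> [-0.1581 -0.0296 -0.0564] 0.165
to (604.3, -185.5, 11, 3.183) -> [-0.1581 -0.0296 -0.0024] 0.165
```

>>> move_arm:
  moves:
    - [0, 0, -0.04, 0]
    - [-0.03, -0.005, -0.06, 0.165]
    - [-0.08, -0.015, -0.06, 0.165]
    - [-0.125, -0.024, -0.06, 0.165]
    - [-0.158, -0.0296, -0.06, 0.165]
    - [-0.158, -0.0296, -0.06, 0.165]
    - [-0.158, -0.0296, -0.06, 0.165]
    - [-0.158, -0.0296, -0.03, 0.165]
    - [-0.158, -0.0296, -0.012, 0.165]
    - [-0.158, -0.0296, -0.005, 0.165]
    - [-0.158, -0.0296, -0.005, 0.165]
    - [-0.158, -0.0296, -0.005, 0.165]

```text
clock: 10.45
eef_pos: [604.0, -185.8, 14.2]
eef_rot: [-3.141, 0.001, -3.101]
wrist_force: [0.5, -0.1, -1.0]
finger_gap: 24.4
finger_force: 25.0
```

```bash
python3 - <<'E'
from h import *
st()
c=viewer.camera('wrist');np.savez('w5.npz',**c);cv2.imwrite('pics/w5.png',c['frame'])
E
```

```text
t 10.45 [ 604.  -185.8   14.2] [-3.141e+00  1.000e-03 -3.101e+00] gap 24.364141719788705 F [ 0.5 -0.1 -1. ] j6 -1.97
```

View pics/w5.png

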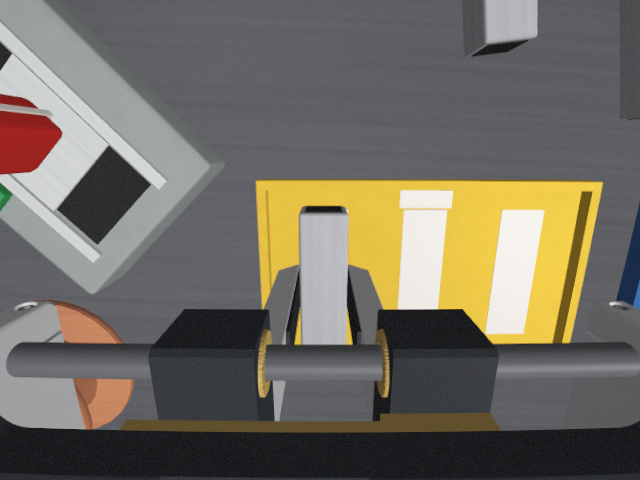

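The first short tube sits over the lane at (323,270), parallel to it. Set it down, release, and go on to the next short tube at (439.4,−111.3).

>>> move_arm:
  moves:
    - [0, 0, 0.001, 0]
    - [0, 0, 0.001, 0]
    - [0, 0, 0.001, 0]
    - [0, 0, 0.001, 0]
    - [0, 0, -0.03, 0]
    - [0, 0, -0.06, 0]
  jaw: 0.036

```text
clock: 11.1
eef_pos: [603.7, -185.4, 73.7]
eef_rot: [3.141, -0.002, -3.1]
wrist_force: [-0.1, -0.4, 0.7]
finger_gap: 36.4
finger_force: 0.0
```

>>> move_arm:
  moves:
    - [0.02, 0.01, -0.02, 0]
    - [0.06, 0.03, -0.02, -0.134]
    - [0.1, 0.05, -0.02, -0.134]
    - [0.14, 0.07, -0.02, -0.134]
    - [0.161, 0.081, -0.02, -0.134]
    - [0.161, 0.081, 0.0, -0.134]
    - [0.161, 0.081, 0.0, -0.134]
    - [0.161, 0.081, 0.0, -0.134]
  jaw: 0.056

```text
clock: 11.9
eef_pos: [440.2, -111.4, 73.8]
eef_rot: [3.142, -0.0, -2.966]
wrist_force: [0.1, -0.5, -0.1]
finger_gap: 56.1
finger_force: 0.0
```

```bash
cat >> h.py <<'E'
def top(n):
    c=viewer.camera('top');cv2.imwrite(f'pics/{n}.png',c['frame']);H,S,V=cv2.split(hsv(c))
    for b in blobs(c,(S<50)&(V>130),25,40,(215,195,375,315)): print(*b)
E
python3 - <<'E'
from h import *
st();top('t5');to((439.4,-111.4,6,3.316))
E
```

```text
t 11.9 [ 440.2 -111.4   73.8] [ 3.142 -0.    -2.966] gap 56.06400669176229 F [ 0.1 -0.5 -0.1] j6 -2.07
[435.1 122.1] 81.4 26.2 0.163 [255. 280.]
[429.2 204.7] 130.5 24.8 3.11 [228. 281.]
[436.8  53.7] 131.5 26.8 0.179 [278. 280.]
[463.5 -21.5] 86.7 26.6 0.225 [301. 271.]
[594.7 -71.2] 73.6 22.0 0.025 [320. 230.]
[ 602.7 -185.6] 77.4 25.3 0.009 [356. 229.]
[ 598.  -127.4] 96.7 25.5 0.049 [338. 230.]
[598.4  38.5] 125.1 22.1 0.038 [285. 229.]
[593.8 151.1] 128.5 22.1 0.054 [249. 229.]
[629.9 247.9] 65.0 22.2 0.07 [218. 217.]
[597.1  94.9] 151.0 28.4 0.045 [266. 229.]
to (439.4, -111.4, 6, 3.316) -> [0.0011 0.0002 0.068 ] 0.001
```

>>> move_arm:
  moves:
    - [0.001, 0, 0.03, 0]
    - [0.001, 0, 0.055, 0]
    - [0.001, 0, 0.067, 0]
    - [0.001, 0, 0.067, 0]
    - [0.001, 0, 0.067, 0]

```text
clock: 12.45
eef_pos: [439.6, -111.6, 7.3]
eef_rot: [-3.141, 0.001, -2.966]
wrist_force: [0.3, 0.2, 0.6]
finger_gap: 55.8
finger_force: 0.0
```

>>> move_arm:
  moves:
    - [0, 0, 0, 0]
    - [0, 0, 0, 0]
    - [0, 0, 0, 0]
    - [0, 0, 0, 0]
    - [0, 0, 0, 0]
    - [0, 0, 0, 0]
  jaw: 0.015

```text
clock: 13.05
eef_pos: [439.1, -111.4, 6.7]
eef_rot: [-3.141, 0.0, -2.966]
wrist_force: [-1.3, 1.1, 4.9]
finger_gap: 24.9
finger_force: 25.0
```

>>> move_arm:
  moves:
    - [0, 0, -0.04, 0]
    - [-0.03, -0.01, -0.06, 0.133]
    - [-0.08, -0.024, -0.06, 0.133]
    - [-0.125, -0.036, -0.06, 0.133]
    - [-0.157, -0.045, -0.06, 0.133]
    - [-0.157, -0.045, -0.06, 0.133]
    - [-0.157, -0.045, -0.06, 0.133]
    - [-0.157, -0.045, -0.03, 0.133]
    - [-0.157, -0.045, -0.015, 0.133]
    - [-0.157, -0.045, -0.007, 0.133]
    - [-0.157, -0.045, -0.007, 0.133]
    - [-0.157, -0.045, -0.007, 0.133]

```text
clock: 14.25
eef_pos: [601.6, -128.5, 14.3]
eef_rot: [-3.141, 0.001, -3.099]
wrist_force: [0.0, 0.2, -0.7]
finger_gap: 24.3
finger_force: 25.0
```

```bash
python3 - <<'E'
from h import *
st();to((602.2,-128.4,11,3.183))
E
```

```text
t 14.25 [ 601.6 -128.5   14.3] [-3.141e+00  1.000e-03 -3.099e+00] gap 24.255030412385384 F [ 0.   0.2 -0.7] j6 -1.88
to (602.2, -128.4, 11, 3.183) -> [-0.0006  0.0001  0.0033] 0.001
```

>>> move_arm:
  moves:
    - [0, 0, 0.003, 0]
    - [0, 0, 0.003, 0]
    - [0, 0, 0.003, 0]
    - [0, 0, 0.003, 0]
    - [0, 0, 0.003, 0]
    - [0, 0, -0.03, 0]
    - [0, 0, -0.06, 0]
  jaw: 0.036

```text
clock: 14.95
eef_pos: [601.1, -128.2, 73.9]
eef_rot: [3.141, -0.001, -3.099]
wrist_force: [0.3, 0.3, -0.1]
finger_gap: 36.2
finger_force: 0.0
```

>>> move_arm:
  moves:
    - [0.02, 0.02, -0.02, 0]
    - [0.04, 0.06, -0.02, -0.127]
    - [0.07, 0.1, -0.02, -0.127]
    - [0.09, 0.14, -0.02, -0.127]
    - [0.12, 0.18, -0.02, -0.127]
    - [0.14, 0.22, -0.02, -0.127]
    - [0.157, 0.257, 0, -0.127]
    - [0.157, 0.257, 0, -0.127]
    - [0.157, 0.257, 0, -0.127]
    - [0.157, 0.257, 0, -0.127]
  jaw: 0.056

```text
clock: 15.95
eef_pos: [434.5, 121.2, 73.9]
eef_rot: [-3.141, 0.001, -2.973]
wrist_force: [0.3, -0.6, 0.6]
finger_gap: 56.1
finger_force: 0.0
```

```bash
python3 - <<'E'
from h import *
st();top('t6');to((435.1,121.8,6,3.308))
E
```

```text
t 15.95 [434.5 121.2  73.9] [-3.141e+00  1.000e-03 -2.973e+00] gap 56.116128985344204 F [ 0.3 -0.6  0.6] j6 -1.55
[401.8  47.5] 60.3 26.2 0.179 [279. 291.]
[441.7 -26.9] 131.5 26.9 0.233 [304. 279.]
[594.7 -71.2] 73.6 22.0 0.025 [320. 230.]
[ 602.7 -185.6] 77.4 25.3 0.009 [356. 229.]
[ 598.  -128.5] 96.8 27.3 0.053 [338. 232.]
[598.4  38.5] 125.1 22.1 0.038 [285. 229.]
[593.8 151.1] 128.6 22.1 0.054 [249. 229.]
[629.9 247.9] 65.0 22.2 0.07 [218. 217.]
[597.1  94.9] 151.0 28.4 0.045 [266. 229.]
to (435.1, 121.8, 6, 3.308) -> [-0.0007  0.0007  0.0679] 0.002
```

>>> move_arm:
  moves:
    - [-0.001, 0.001, 0.03, 0]
    - [-0.001, 0.001, 0.055, 0]
    - [-0.001, 0.001, 0.067, 0]
    - [-0.001, 0.001, 0.067, 0]
    - [-0.001, 0.001, 0.067, 0]

```text
clock: 16.5
eef_pos: [435.2, 122.7, 7.2]
eef_rot: [3.142, 0.001, -2.973]
wrist_force: [0.5, -0.2, 0.3]
finger_gap: 55.9
finger_force: 0.0
```

>>> move_arm:
  moves:
    - [0, 0, 0, 0]
    - [0, 0, 0, 0]
    - [0, 0, 0, 0]
    - [0, 0, 0, 0]
    - [0, 0, 0, 0]
    - [0, 0, 0, 0]
  jaw: 0.015

```text
clock: 17.1
eef_pos: [434.6, 123.0, 6.7]
eef_rot: [3.142, 0.0, -2.972]
wrist_force: [-2.3, -0.5, 5.3]
finger_gap: 24.6
finger_force: 25.0
```

>>> move_arm:
  moves:
    - [0, 0, -0.04, 0]
    - [-0.01, -0.02, -0.065, 0.125]
    - [-0.03, -0.06, -0.065, 0.125]
    - [-0.06, -0.1, -0.065, 0.125]
    - [-0.085, -0.14, -0.065, 0.125]
    - [-0.11, -0.18, -0.065, 0.125]
    - [-0.13, -0.218, -0.065, 0.125]
    - [-0.13, -0.218, -0.065, 0.125]
    - [-0.13, -0.218, -0.04, 0.125]
    - [-0.13, -0.218, -0.02, 0.125]
    - [-0.13, -0.218, -0.012, 0.125]
    - [-0.13, -0.218, -0.012, 0.125]

```text
clock: 18.3
eef_pos: [598.6, -69.6, 17.4]
eef_rot: [3.141, -0.002, -3.097]
wrist_force: [0.3, -0.7, -0.4]
finger_gap: 24.8
finger_force: 25.0
```

```bash
python3 - <<'E'
from h import *
st();to((599.7,-71.6,11,3.183))
E
```

```text
t 18.3 [598.6 -69.6  17.4] [ 3.141e+00 -2.000e-03 -3.097e+00] gap 24.774879841049152 F [ 0.3 -0.7 -0.4] j6 -1.79
to (599.7, -71.6, 11, 3.183) -> [-0.001  -0.0021  0.0064] 0.003
```

>>> move_arm:
  moves:
    - [-0.001, -0.002, 0, 0.003]
    - [-0.001, -0.002, 0.006, 0.003]
    - [-0.001, -0.002, 0.006, 0.003]
    - [-0.001, -0.002, 0.006, 0.003]

```text
clock: 18.7
eef_pos: [600.5, -72.0, 12.7]
eef_rot: [-3.142, 0.0, -3.1]
wrist_force: [-0.1, 0.8, -0.9]
finger_gap: 24.7
finger_force: 25.0
```

>>> move_arm:
  moves:
    - [0, 0, 0, 0]
    - [0, 0, 0, 0]
    - [0, 0, 0, 0]
    - [0, 0, 0, 0]
    - [0, 0, -0.03, 0]
    - [0, 0, -0.06, 0]
    - [0, 0, -0.06, 0]
  jaw: 0.036

```text
clock: 19.4
eef_pos: [602.4, -72.3, 76.6]
eef_rot: [-3.14, 0.006, -3.1]
wrist_force: [1.3, 0.2, 0.0]
finger_gap: 36.5
finger_force: 0.0
```

>>> move_arm:
  moves:
    - [0.02, 0.006, -0.02, 0]
    - [0.06, 0.02, -0.02, -0.192]
    - [0.1, 0.03, -0.02, -0.192]
    - [0.14, 0.045, -0.02, -0.192]
    - [0.156, 0.051, 0, -0.192]
    - [0.156, 0.051, 0, -0.192]
    - [0.156, 0.051, 0, -0.192]
    - [0.156, 0.051, 0, -0.192]
  jaw: 0.056

```text
clock: 20.2
eef_pos: [443.7, -27.8, 73.0]
eef_rot: [-3.141, 0.001, -2.909]
wrist_force: [-0.4, -0.3, -0.8]
finger_gap: 56.1
finger_force: 0.0
```

```bash
python3 - <<'E'
from h import *
st();top('t7');to((441.7,-26.5,6,3.375))
E
```

```text
t 20.2 [443.7 -27.8  73. ] [-3.141e+00  1.000e-03 -2.909e+00] gap 56.05861531198804 F [-0.4 -0.3 -0.8] j6 -1.95
[429.2 205. ] 130.4 25.4 3.112 [228. 281.]
[ 602.7 -185.6] 77.4 25.3 0.009 [356. 229.]
[599.6 -72.6] 76.9 25.0 0.025 [320. 229.]
[ 598.  -128.5] 96.8 27.4 0.053 [338. 231.]
[600.1  38.6] 121.7 22.1 0.038 [284. 228.]
[593.8 151.1] 128.5 22.1 0.054 [249. 229.]
[629.9 247.9] 65.0 22.2 0.07 [218. 217.]
[597.1  94.9] 151.0 28.4 0.045 [266. 229.]
to (441.7, -26.5, 6, 3.375) -> [0.0016 0.0017 0.0669] -0.0
```

>>> move_arm:
  moves:
    - [0.002, 0.002, 0.03, 0]
    - [0.002, 0.002, 0.055, 0]
    - [0.002, 0.002, 0.066, 0]
    - [0.002, 0.002, 0.066, 0]
    - [0.002, 0.002, 0.066, 0]

```text
clock: 20.75
eef_pos: [440.8, -26.2, 7.2]
eef_rot: [-3.141, 0.001, -2.909]
wrist_force: [-0.3, -0.7, 0.0]
finger_gap: 55.8
finger_force: 0.0
```

>>> move_arm:
  moves:
    - [0, 0, 0, 0]
    - [0, 0, 0, 0]
    - [0, 0, 0, 0]
    - [0, 0, 0, 0]
    - [0, 0, 0, 0]
    - [0, 0, 0, 0]
  jaw: 0.015

```text
clock: 21.35
eef_pos: [440.3, -26.0, 6.7]
eef_rot: [-3.141, 0.0, -2.908]
wrist_force: [-0.8, 0.8, 6.2]
finger_gap: 24.7
finger_force: 25.0
```

>>> move_arm:
  moves:
    - [0, 0, -0.04, 0]
    - [-0.03, 0.005, -0.06, 0.192]
    - [-0.08, 0.012, -0.06, 0.192]
    - [-0.125, 0.02, -0.06, 0.192]
    - [-0.172, 0.027, -0.06, 0.192]
    - [-0.172, 0.027, -0.06, 0.192]
    - [-0.172, 0.027, -0.06, 0.192]
    - [-0.172, 0.027, -0.03, 0.192]
    - [-0.172, 0.027, -0.015, 0.192]
    - [-0.172, 0.027, -0.007, 0.192]
    - [-0.172, 0.027, -0.007, 0.192]
    - [-0.172, 0.027, -0.007, 0.192]

```text
clock: 22.55
eef_pos: [601.4, 39.9, 14.3]
eef_rot: [-3.142, 0.001, -3.101]
wrist_force: [-0.3, 0.1, -2.5]
finger_gap: 24.8
finger_force: 25.0
```

```bash
python3 - <<'E'
from h import *
st();to((602.8,39.7,11,3.183))
c=viewer.camera('wrist');np.savez('w6.npz',**c);cv2.imwrite('pics/w6.png',c['frame'])
H,S,V=cv2.split(hsv(c))
for b in blobs(c,(S<50)&(V>120),25,400,(0,0,640,300)): print(*b)
E
```

```text
t 22.55 [601.4  39.9  14.3] [-3.142e+00  1.000e-03 -3.101e+00] gap 24.759415806668468 F [-0.3  0.1 -2.5] j6 -1.61
to (602.8, 39.7, 11, 3.183) -> [-0.0014 -0.0002  0.0033] -0.0
[585.3 -68.1] 55.7 39.5 0.041 [125. 241.]
[ 587.7 -121.4] 56.6 44.8 0.036 [ 34. 253.]
[ 553.4 -111.5] 26.5 8.2 1.602 [ 34. 188.]
[568.7 140.5] 71.6 22.7 0.034 [519. 232.]
[570.5  89.7] 71.6 22.4 0.033 [423. 232.]
[572.4  38.2] 71.8 25.5 0.04 [324. 231.]
[529.6  88.4] 26.9 8.6 1.616 [429. 155.]
[481.3  61.1] 39.7 24.2 0.17 [381.  44.]
```

View pics/w6.png

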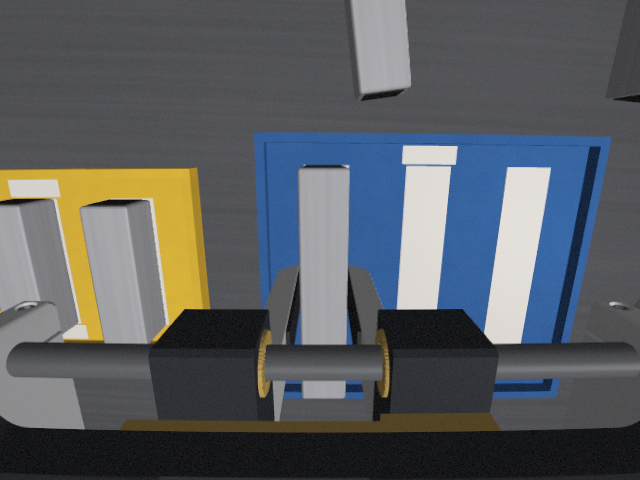

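The long tube lies over the blue lane at (324,250), and the two visible yellow-tray tubes sit in their lanes. Release and take the next long one.

>>> move_arm:
  moves:
    - [-0.001, 0, 0.002, 0]
    - [-0.001, 0, 0.003, 0]
    - [-0.001, 0, 0.003, 0]

```text
clock: 22.9
eef_pos: [602.5, 40.1, 10.8]
eef_rot: [-3.142, 0.001, -3.1]
wrist_force: [0.0, 0.4, -1.5]
finger_gap: 24.9
finger_force: 25.0
```

>>> move_arm:
  moves:
    - [0, 0, 0, 0]
    - [0, 0, 0, 0]
    - [0, 0, 0, 0]
    - [0, 0, 0, 0]
    - [0, 0, -0.03, 0]
    - [0, 0, -0.06, 0]
    - [0, 0, -0.06, 0]
  jaw: 0.036

```text
clock: 23.6
eef_pos: [604.1, 40.1, 74.5]
eef_rot: [-3.141, 0.006, -3.1]
wrist_force: [0.3, -0.2, -0.6]
finger_gap: 35.9
finger_force: 0.0
```

>>> move_arm:
  moves:
    - [0.02, 0.002, -0.02, 0]
    - [0.06, 0.008, -0.02, -0.136]
    - [0.1, 0.013, -0.02, -0.136]
    - [0.14, 0.018, -0.02, -0.136]
    - [0.165, 0.021, 0, -0.136]
    - [0.165, 0.021, 0, -0.136]
    - [0.165, 0.021, 0, -0.136]
    - [0.165, 0.021, 0, -0.136]
  jaw: 0.056

```text
clock: 24.4
eef_pos: [437.7, 54.2, 70.9]
eef_rot: [-3.141, 0.001, -2.965]
wrist_force: [0.1, -0.5, 0.3]
finger_gap: 56.0
finger_force: 0.0
```

```bash
python3 - <<'E'
from h import *
st();top('t8');to((437,53.8,6,3.319))
c=viewer.camera('wrist');cv2.imwrite('pics/w7.png',c['frame'])
H,S,V=cv2.split(hsv(c))
for b in blobs(c,(S<50)&(V>120),25,400,(0,0,640,300)): print(*b)
E
```

```text
t 24.4 [437.7  54.2  70.9] [-3.141e+00  1.000e-03 -2.965e+00] gap 56.02111873254722 F [ 0.1 -0.5  0.3] j6 -1.71
[429.2 204.7] 130.4 24.9 3.111 [228. 281.]
[ 602.7 -185.6] 77.4 25.3 0.009 [356. 229.]
[599.6 -72.6] 76.9 25.0 0.025 [320. 229.]
[ 598.  -128.4] 96.8 27.0 0.053 [338. 232.]
[593.8 151.1] 128.5 22.1 0.054 [249. 229.]
[600.1  38.6] 134.8 22.1 0.038 [285. 229.]
[629.9 247.9] 65.0 22.2 0.07 [218. 217.]
[598.7  95. ] 147.8 28.4 0.045 [266. 228.]
to (437, 53.8, 6, 3.319) -> [ 0.0007 -0.0003  0.0648] -0.0
[374.9  39.1] 481.3 198.2 1.748 [347. 165.]
```

>>> move_arm:
  moves:
    - [0.001, 0, 0.03, 0]
    - [0.001, 0, 0.055, 0]
    - [0.001, 0, 0.064, 0]
    - [0.001, 0, 0.064, 0]
    - [0.001, 0, 0.064, 0]

```text
clock: 25.0
eef_pos: [436.1, 54.1, 7.2]
eef_rot: [-3.141, 0.001, -2.964]
wrist_force: [0.6, 0.0, 0.0]
finger_gap: 56.3
finger_force: 0.0
```

>>> move_arm:
  moves:
    - [0, 0, 0, 0]
    - [0, 0, 0, 0]
    - [0, 0, 0, 0]
    - [0, 0, 0, 0]
    - [0, 0, 0, 0]
    - [0, 0, 0, 0]
  jaw: 0.015

```text
clock: 25.6
eef_pos: [435.6, 54.1, 6.7]
eef_rot: [-3.142, 0.0, -2.964]
wrist_force: [-1.6, -0.6, 5.6]
finger_gap: 24.8
finger_force: 25.0
```

>>> move_arm:
  moves:
    - [0, 0, -0.04, 0]
    - [-0.03, 0.003, -0.06, 0.136]
    - [-0.08, 0.007, -0.06, 0.136]
    - [-0.125, 0.01, -0.06, 0.136]
    - [-0.169, 0.0135, -0.06, 0.136]
    - [-0.169, 0.0135, -0.06, 0.136]
    - [-0.169, 0.0135, -0.06, 0.136]
    - [-0.169, 0.0135, -0.03, 0.136]
    - [-0.169, 0.0135, -0.015, 0.136]
    - [-0.169, 0.0135, -0.007, 0.136]
    - [-0.169, 0.0135, -0.007, 0.136]
    - [-0.169, 0.0135, -0.007, 0.136]

```text
clock: 26.8
eef_pos: [599.7, 97.1, 14.3]
eef_rot: [3.142, 0.001, -3.1]
wrist_force: [-0.2, 0.7, -1.6]
finger_gap: 24.4
finger_force: 25.0
```

```bash
python3 - <<'E'
from h import *
st();to((600.5,96.7,11,3.183))
E
```

```text
t 26.8 [599.7  97.1  14.3] [ 3.142e+00  1.000e-03 -3.100e+00] gap 24.4414995763084 F [-0.2  0.7 -1.6] j6 -1.51
to (600.5, 96.7, 11, 3.183) -> [-0.0008 -0.0005  0.0033] -0.0
```

>>> move_arm:
  moves:
    - [-0.001, 0, 0.002, 0]
    - [-0.001, 0, 0.003, 0]
    - [-0.001, 0, 0.003, 0]

```text
clock: 27.1
eef_pos: [600.6, 97.2, 10.8]
eef_rot: [3.142, 0.001, -3.1]
wrist_force: [0.8, -0.0, -0.8]
finger_gap: 24.8
finger_force: 25.0
```

>>> move_arm:
  moves:
    - [0, 0, 0, 0]
    - [0, 0, 0, 0]
    - [0, 0, 0, 0]
    - [0, 0, 0, 0]
    - [0, 0, -0.03, 0]
    - [0, 0, -0.06, 0]
    - [0, 0, -0.1, 0]
  jaw: 0.036

```text
clock: 27.8
eef_pos: [599.7, 97.1, 110.5]
eef_rot: [-3.141, -0.002, -3.1]
wrist_force: [0.1, -0.4, 0.6]
finger_gap: 35.8
finger_force: 0.0
```

```bash
python3 - <<'E'
from h import *
st();to((430,204.5,110,3.111))
for n in ('top','scene'):
    c=viewer.camera(n);np.savez(f'{n}8.npz',**c)
    H,S,V=cv2.split(hsv(c))
    g=np.stack(np.meshgrid(np.arange(640),np.arange(480)),-1).reshape(-1,2)
    P=world(c,g); Z=c['z_map'].reshape(-1)
    box=(Z>0)&(P[:,0]>290)&(P[:,0]<480)&(P[:,1]>235)&(P[:,1]<430)&(P[:,2]>20)&(P[:,2]<165)
    o=((H>3)&(H<18)&(S>150)).reshape(-1)&box
    k=(V<60).reshape(-1)&box&(P[:,2]>135)
    print(n,'orange',P[o].min(0).round(),P[o].max(0).round())
    print(' crown n',k.sum(),P[k].mean(0).round(1),P[k].max(0).round(),P[k].min(0).round())
    q=P[k][:,:2].astype(np.float32)
    if len(q)>5: print(cv2.minAreaRect(q))
    oo=P[o]; ol=oo[(oo[:,2]>30)]
    _,lab,cen=cv2.kmeans(ol[:,:2].astype(np.float32),2,None,(3,50,.1),5,cv2.KMEANS_PP_CENTERS);print(' cups',cen.round(1),'yaw',np.arctan2(*(cen[1]-cen[0])[::-1]).round(3),[ol[lab[:,0]==i][:,2].max().round() for i in (0,1)])
E
```

```text
t 27.8 [599.7  97.1 110.5] [-3.141e+00 -2.000e-03 -3.100e+00] gap 35.774317271952874 F [ 0.1 -0.4  0.6] j6 -1.51
to (430, 204.5, 110, 3.111) -> [0.1651 0.1143 0.0008] 0.072
top orange [325. 254.  21.] [477. 388. 146.]
 crown n 326 [399.7 322.  147.6] [444. 357. 158.] [358. 287. 135.]
((401.1490478515625, 324.526123046875), (102.81330108642578, 29.597902297973633), 36.496002197265625)
 cups [[349.8 281.3]
 [456.7 348.7]] yaw 0.562 [np.float64(125.0), np.float64(146.0)]
scene orange [329. 261.  20.] [480. 394.  92.]
 crown n 258 [409.2 324.3 146.2] [448. 351. 153.] [371. 294. 135.]
((404.5307922363281, 325.4089050292969), (91.90299224853516, 28.517505645751953), 34.85118865966797)
 cups [[366.9 279.6]
 [461.8 357.8]] yaw 0.689 [np.float64(92.0), np.float64(91.0)]
```

>>> move_arm:
  moves:
    - [0.03, 0.022, 0, 0]
    - [0.06, 0.045, 0, 0.072]
    - [0.09, 0.068, 0, 0.072]
    - [0.12, 0.09, 0, 0.072]
    - [0.151, 0.113, 0, 0.072]
    - [0.151, 0.113, 0.03, 0.072]
    - [0.151, 0.113, 0.03, 0.072]
    - [0.151, 0.113, 0.03, 0.072]
  jaw: 0.056

```text
clock: 28.7
eef_pos: [445.1, 203.7, 80.6]
eef_rot: [-3.141, -0.001, 3.111]
wrist_force: [1.3, -0.8, 0.3]
finger_gap: 55.8
finger_force: 0.0
```

```bash
python3 - <<'E'
from h import *
st();to((444.5,204.1,6,3.111))
c=viewer.camera('wrist');cv2.imwrite('pics/w8.png',c['frame'])
E
```

```text
t 28.7 [445.1 203.7  80.6] [-3.141e+00 -1.000e-03  3.111e+00] gap 55.80703527404186 F [ 1.3 -0.8  0.3] j6 -1.19
to (444.5, 204.1, 6, 3.111) -> [0.0005 0.0004 0.0746] -0.0
```

View pics/w8.png

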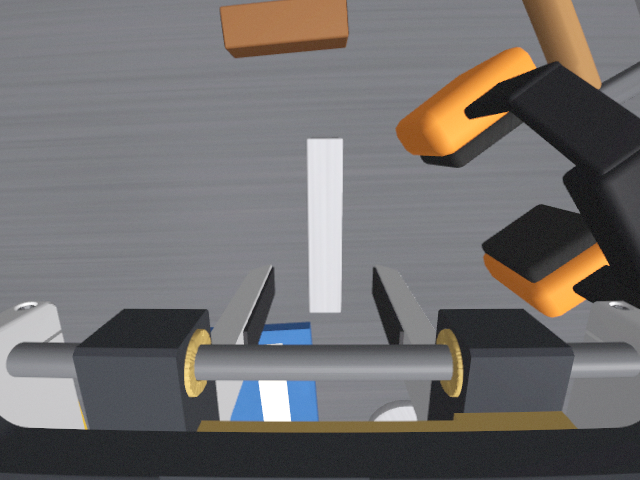

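The last long tube at (325,225) is centred between the fingers, and the muffs stand clear to the right.

>>> move_arm:
  moves:
    - [0, 0, 0.025, 0]
    - [0, 0, 0.05, 0]
    - [0, 0, 0.065, 0]
    - [0, 0, 0.074, 0]
    - [0, 0, 0.074, 0]
    - [0, 0, 0.074, 0]

```text
clock: 29.35
eef_pos: [445.6, 203.9, 7.3]
eef_rot: [3.141, 0.001, 3.11]
wrist_force: [-0.5, 0.2, 0.3]
finger_gap: 55.9
finger_force: 0.0
```

>>> move_arm:
  moves:
    - [0, 0, 0, 0]
    - [0, 0, 0, 0]
    - [0, 0, 0, 0]
    - [0, 0, 0, 0]
    - [0, 0, 0, 0]
    - [0, 0, 0, 0]
  jaw: 0.015

```text
clock: 29.95
eef_pos: [445.0, 204.0, 6.7]
eef_rot: [3.141, 0.0, 3.111]
wrist_force: [-1.6, 0.0, 3.8]
finger_gap: 25.0
finger_force: 25.0
```

>>> move_arm:
  moves:
    - [0, 0, -0.04, 0]
    - [-0.03, -0.008, -0.06, -0.072]
    - [-0.08, -0.02, -0.06, -0.072]
    - [-0.125, -0.033, -0.06, -0.072]
    - [-0.17, -0.0446, -0.06, -0.072]
    - [-0.17, -0.0446, -0.06, -0.072]
    - [-0.17, -0.0446, -0.06, -0.072]
    - [-0.17, -0.0446, -0.06, -0.072]
    - [-0.17, -0.0446, -0.04, -0.072]
    - [-0.17, -0.0446, -0.025, -0.072]
    - [-0.17, -0.0446, -0.025, -0.072]

```text
clock: 31.05
eef_pos: [611.6, 154.3, 29.3]
eef_rot: [-3.141, -0.004, -3.1]
wrist_force: [-1.5, -0.1, -2.6]
finger_gap: 24.9
finger_force: 25.0
```

```bash
python3 - <<'E'
from h import *
st();to((613.2,154.3,11,3.183))
c=viewer.camera('wrist');cv2.imwrite('pics/w9.png',c['frame'])
H,S,V=cv2.split(hsv(c))
for b in blobs(c,(S<50)&(V>120),45,400,(250,0,500,300)): print(*b)
E
```

```text
t 31.05 [611.6 154.3  29.3] [-3.141 -0.004 -3.1  ] gap 24.891929633074483 F [-1.5 -0.1 -2.6] j6 -1.42
to (613.2, 154.3, 11, 3.183) -> [-0.0016 -0.      0.0183] 0.001
[602.1 233.1] 25.2 24.2 1.745 [480. 281.]
[577.  117.3] 81.9 3.7 3.13 [252. 221.]
[574.2 150.3] 84.7 29.6 0.028 [319. 224.]
```

>>> move_arm:
  moves:
    - [-0.001, 0, 0.01, 0.001]
    - [-0.001, 0, 0.018, 0.001]
    - [-0.001, 0, 0.018, 0.001]
    - [-0.001, 0, 0.018, 0.001]

```text
clock: 31.5
eef_pos: [614.4, 154.1, 13.4]
eef_rot: [-3.142, -0.0, -3.101]
wrist_force: [1.0, -0.1, -2.5]
finger_gap: 25.0
finger_force: 25.0
```

>>> move_arm:
  moves:
    - [0, 0, 0, 0]
    - [0, 0, 0, 0]
    - [0, 0, 0, 0]
    - [0, 0, 0, 0]
    - [0, 0, -0.04, 0]
    - [0, 0, -0.09, 0]
    - [0, 0, -0.14, 0]
    - [0, 0, -0.19, 0]
    - [0, 0, -0.24, 0]
    - [0, 0, -0.279, 0]
    - [0, 0, -0.279, 0]
  jaw: 0.036

```text
clock: 32.6
eef_pos: [615.6, 154.4, 299.0]
eef_rot: [3.14, 0.01, -3.101]
wrist_force: [0.9, 0.0, -0.4]
finger_gap: 36.0
finger_force: 0.0
```

>>> move_arm:
  moves:
    - [0.025, 0.047, 0, -0.15]
    - [0.05, 0.094, 0, -0.3]
    - [0.07, 0.14, 0, -0.45]
    - [0.095, 0.185, 0, -0.577]
    - [0.12, 0.234, 0, -0.577]
    - [0.12, 0.234, 0, -0.577]
    - [0.12, 0.234, 0, -0.577]
    - [0.12, 0.234, 0, -0.577]
    - [0.12, 0.234, 0, -0.577]
  jaw: 0.07

```text
clock: 33.5
eef_pos: [486.2, 381.6, 292.3]
eef_rot: [-3.141, -0.0, -2.526]
wrist_force: [0.4, -0.3, 0.6]
finger_gap: 70.1
finger_force: 0.0
```

```bash
python3 - <<'E'
from h import *
st();top('t9')
c=viewer.camera('wrist');np.savez('w10.npz',**c);cv2.imwrite('pics/w10.png',c['frame'])
E
```

```text
t 33.5 [486.2 381.6 292.3] [-3.141 -0.    -2.526] gap 70.07865902327535 F [ 0.4 -0.3  0.6] j6 -1.58
[599.6 -72.7] 76.9 25.1 0.025 [320. 229.]
[ 598.8 -156.5] 96.1 85.2 0.029 [346. 230.]
[598.6 152.2] 125.1 23.8 0.027 [248. 228.]
[603.3  38.7] 128.5 22.1 0.038 [284. 227.]
[629.9 247.9] 65.0 22.2 0.07 [218. 217.]
[597.1  94.6] 151.0 27.9 0.044 [266. 231.]
```

View pics/w10.png

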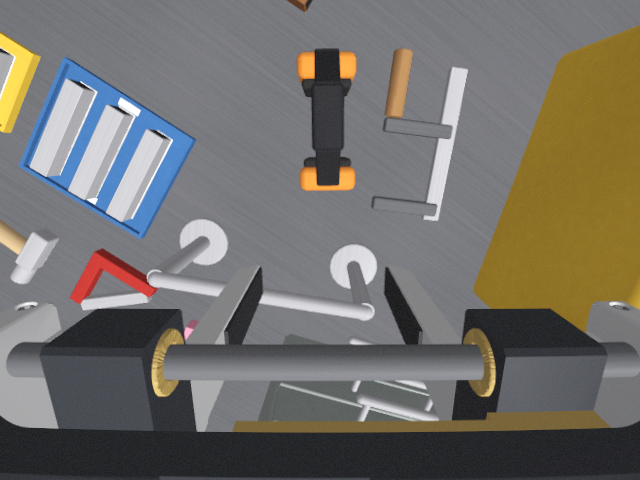

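The wrist view shows all three blue lanes filled at (60–145, 85–220), the crown pad at (328,117) and the rail bar from (153,278) to (368,313). Next: measure the crown and rail, and check the yellow tray.

```bash
python3 - <<'E'
from h import *
c=dict(np.load('w10.npz'));H,S,V=cv2.split(hsv(c))
for b in blobs(c,V<60,150,100,(295,40,365,190)): print('black z150',*b)
for b in blobs(c,V<60,150,50,(305,88,350,145)): print('pad z150',*b)
for b in blobs(c,(H>3)&(H<18)&(S>150),60,50,(290,40,365,200)): print('cup z60',*b)
P=world(c,[[153,278],[368,313]],150)[:,:2];print('bar ends',P,P.mean(0),np.linalg.norm(P[0]-P[1]),np.arctan2(*(P[1]-P[0])[::-1]))
P=world(c,[[203,242],[352,266]],4)[:,:2];print('feet',P,P.mean(0),np.linalg.norm(P[0]-P[1]),np.arctan2(*(P[1]-P[0])[::-1]))
t=cv2.imread('pics/t9.png');cv2.imwrite('pics/y.png',cv2.resize(t[195:265,225:375],None,fx=5,fy=5,interpolation=cv2.INTER_CUBIC))
E
```

```text
black z150 [403.3 325.7] 117.7 42.9 0.62 [327. 118.]
pad z150 [393.2 334.9] 49.1 8.7 0.499 [342. 114.]
pad z150 [407.1 315.7] 50.3 11.0 0.768 [314. 115.]
cup z60 [451.5 362.2] 66.0 26.5 2.186 [327. 180.]
cup z60 [336.3 308.2] 30.7 18.1 0.635 [347.  66.]
cup z60 [363.9 270.1] 31.6 19.3 0.609 [306.  66.]
bar ends [[632.92522598 269.08900836]
 [536.07545169 474.16669719]] [584.50033884 371.62785278] 226.7966870045163 2.0120058390109685
feet [[633.61368593 270.89928307]
 [538.18595989 469.7800855 ]] [585.89982291 370.33968428] 220.59017311615403 2.0181730199258436
```

View pics/y.png

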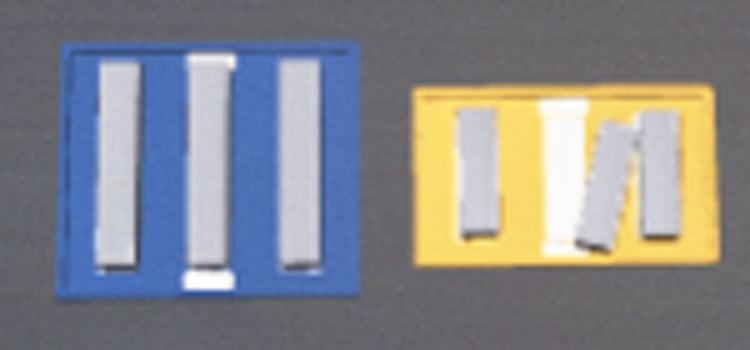

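The middle short tube in the yellow tray has been knocked: it is now tilted at (605,185) and touches its neighbour. I'll mend it after the muffs. Now to the crown.

>>> move_arm:
  moves:
    - [0.05, 0.001, 0.0, -0.005]
    - [0.1, 0.002, 0.0, -0.005]
    - [0.1, 0.002, 0.04, -0.005]
    - [0.1, 0.002, 0.08, -0.005]
    - [0.1, 0.002, 0.08, -0.005]
    - [0.1, 0.002, 0.1, -0.005]
    - [0.1, 0.002, 0.125, -0.005]
    - [0.1, 0.002, 0.145, -0.005]
    - [0.1, 0.002, 0.155, -0.005]
    - [0.1, 0.002, 0.155, -0.005]
    - [0.1, 0.002, 0.155, -0.005]

```text
clock: 34.7
eef_pos: [403.2, 327.1, 138.9]
eef_rot: [-3.142, 0.001, -2.52]
wrist_force: [0.0, 0.2, 1.1]
finger_gap: 69.9
finger_force: 0.0
```

```bash
python3 - <<'E'
from h import *
st();to((403.3,325.7,137,3.762))
E
```

```text
t 34.7 [403.2 327.1 138.9] [-3.142e+00  1.000e-03 -2.520e+00] gap 69.86216873043702 F [0.  0.2 1.1] j6 -1.58
to (403.3, 325.7, 137, 3.762) -> [ 0.0007 -0.0012  0.0019] 0.002
```

>>> move_arm:
  moves:
    - [0, 0, 0.001, 0]
    - [0, 0, 0.001, 0]
    - [0, 0, 0.001, 0]
    - [0, 0, 0.001, 0]
    - [0, 0, 0.001, 0]
    - [0, 0, 0.001, 0]
    - [0, 0, 0.001, 0]
    - [0, 0, 0.001, 0]
    - [0, 0, 0.001, 0]
  jaw: 0.018
  squeeze: 30

```text
clock: 35.6
eef_pos: [402.4, 326.9, 136.5]
eef_rot: [3.142, 0.0, -2.519]
wrist_force: [-2.0, 0.4, 2.0]
finger_gap: 29.6
finger_force: 30.0
```

>>> move_arm:
  moves:
    - [0, 0, -0.02, 0]
    - [0, 0, -0.05, 0]
    - [0, 0, -0.085, 0]
    - [0, 0, -0.12, 0]
    - [0, 0, -0.155, 0]
    - [0, 0, -0.18, 0]
    - [0, 0, -0.18, 0]
    - [0, 0, -0.18, 0]

```text
clock: 36.4
eef_pos: [402.3, 326.7, 315.0]
eef_rot: [-3.142, -0.001, -2.519]
wrist_force: [-0.3, -0.7, -3.8]
finger_gap: 29.9
finger_force: 30.0
```

```bash
python3 - <<'E'
from h import *
st();to((585.2,371.5,322,3.584))
E
```

```text
t 36.4 [402.3 326.7 315. ] [-3.142e+00 -1.000e-03 -2.519e+00] gap 29.92597792207406 F [-0.3 -0.7 -3.8] j6 -1.58
to (585.2, 371.5, 322, 3.584) -> [-0.1747 -0.0702 -0.0072] 0.18
```

>>> move_arm:
  moves:
    - [-0.02, -0.008, -0.007, 0.03]
    - [-0.05, -0.02, -0.007, 0.08]
    - [-0.085, -0.034, -0.007, 0.13]
    - [-0.12, -0.048, -0.007, 0.18]
    - [-0.15, -0.06, -0.007, 0.18]
    - [-0.17, -0.068, -0.007, 0.18]
    - [-0.175, -0.07, -0.007, 0.18]
    - [-0.175, -0.07, -0.007, 0.18]
    - [-0.175, -0.07, -0.007, 0.18]
    - [-0.175, -0.07, -0.007, 0.18]

```text
clock: 37.4
eef_pos: [584.7, 372.0, 323.8]
eef_rot: [3.142, 0.0, -2.699]
wrist_force: [-0.7, -0.4, -2.1]
finger_gap: 29.7
finger_force: 30.0
```

```bash
python3 - <<'E'
from h import *
st();to((585.2,371.5,168,3.584))
c=viewer.camera('scene');np.savez('s9.npz',**c);cv2.imwrite('pics/s9.png',cv2.resize(c['frame'][150:390,380:640],None,fx=2.2,fy=2.2))
E
```

```text
t 37.4 [584.7 372.  323.8] [ 3.142  0.    -2.699] gap 29.65872472699823 F [-0.7 -0.4 -2.1] j6 -1.5
to (585.2, 371.5, 168, 3.584) -> [-0.0002 -0.0007  0.1558] 0.0
```

View pics/s9.png

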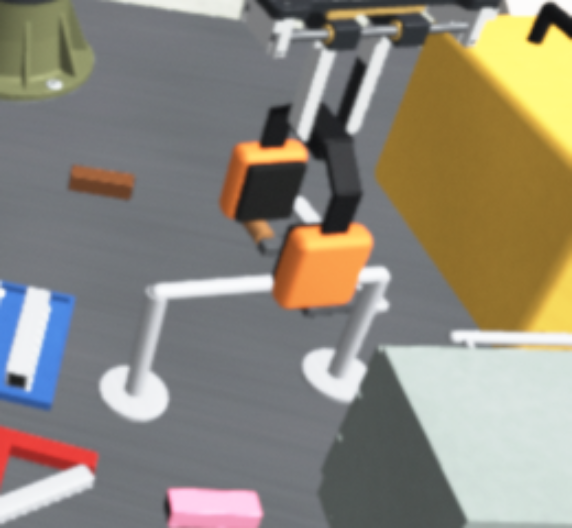

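The muffs hang squarely above the bar, one cup on each side, at crop (330,265) and (265,180). Lowering.

>>> move_arm:
  moves:
    - [0, -0.001, 0.02, 0]
    - [0, -0.001, 0.05, 0]
    - [0, -0.001, 0.08, 0]
    - [0, -0.001, 0.11, 0]
    - [0, -0.001, 0.135, 0]
    - [0, -0.001, 0.148, 0]
    - [0, -0.001, 0.153, 0]
    - [0, -0.001, 0.155, 0]
    - [0, -0.001, 0.155, 0]
    - [0, -0.001, 0.155, 0]

```text
clock: 38.45
eef_pos: [586.2, 371.3, 169.7]
eef_rot: [3.141, 0.002, -2.699]
wrist_force: [-0.4, 0.2, -2.7]
finger_gap: 29.7
finger_force: 30.0
```

```bash
python3 - <<'E'
from h import *
st();c=viewer.camera('wrist');cv2.imwrite('pics/w11.png',c['frame'])
c=viewer.camera('scene');cv2.imwrite('pics/s10.png',cv2.resize(c['frame'][150:390,380:640],None,fx=2.2,fy=2.2))
E
```

```text
t 38.45 [586.2 371.3 169.7] [ 3.141e+00  2.000e-03 -2.699e+00] gap 29.65541696032916 F [-0.4  0.2 -2.7] j6 -1.5
```

Lower a little more until contact shows in the force.

>>> move_arm:
  moves:
    - [0, 0, 0.001, 0]
    - [0, 0, 0.002, 0]
    - [0, 0, 0.003, 0]
    - [0, 0, 0.003, 0]
    - [0, 0, 0.003, 0]

```text
clock: 39.05
eef_pos: [586.0, 371.1, 166.4]
eef_rot: [3.142, 0.001, -2.699]
wrist_force: [-2.8, -1.7, 6.7]
finger_gap: 29.5
finger_force: 30.0
```

>>> move_arm:
  moves:
    - [0, 0, 0, 0]
    - [0, 0, 0, 0]
    - [0, 0, 0, 0]
    - [0, 0, 0, 0]
    - [0, 0, 0, 0]
    - [0, 0, -0.01, 0]
    - [0, 0, -0.03, 0]
    - [0, 0, -0.06, 0]
    - [0, 0, -0.1, 0]
    - [0, 0, -0.14, 0]
    - [0, 0, -0.14, 0]
  jaw: 0.056

```text
clock: 40.15
eef_pos: [586.6, 371.5, 313.0]
eef_rot: [3.141, 0.01, -2.699]
wrist_force: [-0.0, -0.5, 1.2]
finger_gap: 56.4
finger_force: 0.0
```

```bash
python3 - <<'E'
from h import *
st()
c=viewer.camera('scene');np.savez('s11.npz',**c)
a=cv2.resize(c['frame'][190:380,380:600],None,fx=1.9,fy=1.9)
t=viewer.camera('top');np.savez('t11.npz',**t)
b=cv2.resize(t['frame'][195:265,225:375],None,fx=2.6,fy=2.6)
w=np.zeros((361,790,3),np.uint8);w[:a.shape[0],:a.shape[1]]=a[:361];w[:b.shape[0],400:400+b.shape[1]]=b[:,:390] if b.shape[1]<=390 else b[:,:390]
cv2.imwrite('pics/m11.png',w)
H,S,V=cv2.split(hsv(t))
for x in blobs(t,(S<50)&(V>130)&(V<215),25,40,(300,200,375,260)): print(*x)
E
```

```text
t 40.15 [586.6 371.5 313. ] [ 3.141  0.01  -2.699] gap 56.38440339282935 F [-0.  -0.5  1.2] j6 -1.5
[ 597.3 -167. ] 87.7 62.5 0.006 [351. 231.]
[599.6 -74.1] 76.9 21.8 0.027 [320. 231.]
```

View pics/m11.png

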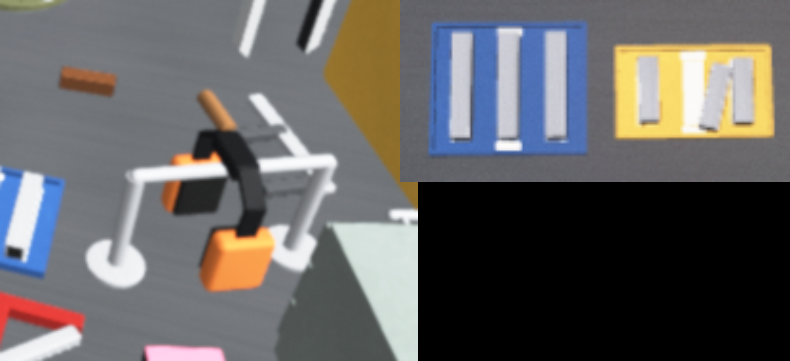

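The muffs hang over the bar with one cup each side. In the yellow tray the middle tube leans against its right neighbour, so I go for a close measurement there.

```bash
python3 -c "
from h import *
to((655,-140,280,3.183))"
```

```text
to (655, -140, 280, 3.183) -> [ 0.1564 -0.4915  0.0262] 0.401
```

>>> move_arm:
  moves:
    - [0.015, -0.045, 0, 0.05]
    - [0.03, -0.09, 0, 0.15]
    - [0.045, -0.135, 0, 0.25]
    - [0.06, -0.18, 0, 0.35]
    - [0.075, -0.225, 0.01, 0.4]
    - [0.09, -0.27, 0.02, 0.4]
    - [0.105, -0.315, 0.026, 0.4]
    - [0.12, -0.36, 0.026, 0.4]
    - [0.135, -0.405, 0.026, 0.4]
    - [0.15, -0.45, 0.026, 0.4]
    - [0.156, -0.491, 0.026, 0.4]
    - [0.156, -0.491, 0.026, 0.4]

```text
clock: 41.45
eef_pos: [654.7, -144.2, 276.9]
eef_rot: [3.141, -0.003, -3.104]
wrist_force: [-0.7, -0.0, -0.7]
finger_gap: 55.8
finger_force: 0.0
```

>>> move_arm:
  moves:
    - [0, 0, 0, 0]
    - [0, 0, 0, 0]
    - [0, 0, 0, 0]

```text
clock: 41.75
eef_pos: [654.9, -138.2, 279.4]
eef_rot: [3.141, -0.0, -3.098]
wrist_force: [0.5, 0.0, 0.4]
finger_gap: 56.1
finger_force: 0.0
```

```bash
python3 - <<'E'
from h import *
st()
c=viewer.camera('wrist');np.savez('w12.npz',**c);cv2.imwrite('pics/w12.png',c['frame'])
H,S,V=cv2.split(hsv(c))
P=world(c,[[320,240]],4);print(P)
# tube tops by height, split the touching pair by erosion
g=np.stack(np.meshgrid(np.arange(640),np.arange(480)),-1).reshape(-1,2)
Q=world(c,g).reshape(480,640,3)
m=((Q[...,2]>22)&(Q[...,2]<36)&(Q[...,0]>540)&(Q[...,0]<660)&(Q[...,1]>-225)&(Q[...,1]<-40)&(S<60)).astype(np.uint8)
for k in (1,5,9):
    e=cv2.erode(m,np.ones((k,k)))
    for b in blobs(c,e,29,60): print(k,*b)
E
```

```text
t 41.75 [ 654.9 -138.2  279.4] [ 3.141 -0.    -3.098] gap 56.08349151833668 F [0.5 0.  0.4] j6 -1.88
[[ 705.60184685 -141.15722354    4.        ]]
1 [600.7 -73.9] 78.2 25.9 0.044 [377. 166.]
1 [ 597.6 -165.5] 87.7 66.8 0.033 [301. 161.]
5 [600.6 -73.3] 73.6 20.0 0.075 [377. 165.]
5 [ 602.4 -186.2] 74.2 19.8 0.033 [288. 165.]
5 [ 593.9 -152.9] 73.8 19.0 2.95 [314. 158.]
9 [ 604.8 -155.4] 45.0 12.1 2.952 [311. 169.]
9 [600.5 -73.3] 68.5 15.0 0.077 [377. 165.]
9 [ 597.3 -186.1] 59.2 14.0 0.014 [287. 161.]
9 [ 569.2 -148.1] 17.7 13.1 2.949 [319. 138.]
```

View pics/w12.png

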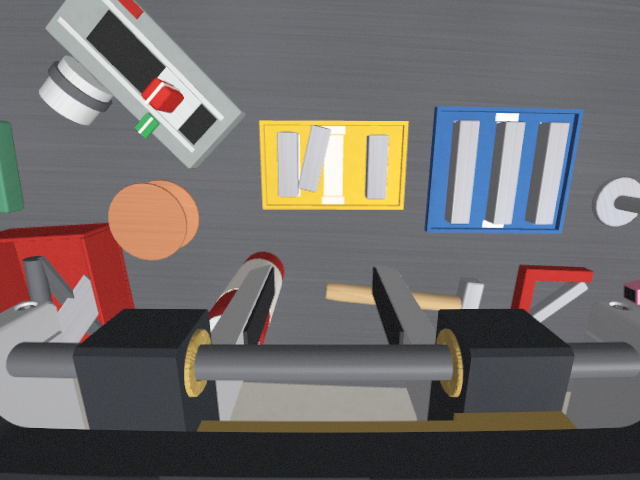

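Wrist view: tube 2 at (314,158) is tilted against tube 1 at (288,165), so there is no room for a finger between them. I'll grip it by its ends instead (80 mm against a 94 mm opening), above the rims.

```bash
python3 - <<'E'
from h import *
st();to((594,-151.5,110,1.379))
for f in ('t11.npz','scene0.npz'):
    c=dict(np.load(f));g=np.stack(np.meshgrid(np.arange(640),np.arange(480)),-1).reshape(-1,2);P=world(c,g)
    k=(c['z_map'].reshape(-1)>0)&(P[:,2]>70)&(P[:,2]<260)&(P[:,0]>480)&(P[:,0]<800)&(P[:,1]>-330)&(P[:,1]<0)
    print(f,k.sum(),P[k].min(0).round(),P[k].max(0).round()) if k.any() else print('none')
E
```

```text
t 41.8 [ 655.  -138.2  279.5] [ 3.142 -0.    -3.098] gap 56.03235118323712 F [ 0.2  0.4 -0.4] j6 -1.88
to (594, -151.5, 110, 1.379) -> [ 0.0615 -0.0106  0.1695] 1.806
t11.npz 603 [ 513. -330.   71.] [ 783. -190.  199.]
scene0.npz 1490 [ 728. -244.   70.] [ 788. -185.  192.]
```

>>> move_arm:
  moves:
    - [0, 0, 0, 0.15]
    - [0, 0, 0, 0.3]
    - [0, 0, 0, 0.45]
    - [0, 0, 0, 0.6]
    - [0, 0, 0, 0.75]
    - [0, 0, 0, 0.9]
    - [0, 0, 0, 1.05]
    - [0, 0, 0, 1.2]
    - [0, 0, 0, 1.35]
    - [0, 0, 0, 1.5]
    - [0, 0, 0, 1.65]
    - [0, 0, 0, 1.8]
  jaw: 0.094

```text
clock: 43.0
eef_pos: [655.0, -138.6, 279.6]
eef_rot: [3.141, 0.0, 1.379]
wrist_force: [0.6, -0.2, 0.4]
finger_gap: 94.0
finger_force: 0.0
```

>>> move_arm:
  moves:
    - [0, 0, 0, 0]
    - [0, 0, 0, 0]
    - [0, 0, 0, 0]

```text
clock: 43.3
eef_pos: [655.0, -139.2, 279.5]
eef_rot: [3.142, 0.0, 1.388]
wrist_force: [-0.2, -0.1, -0.2]
finger_gap: 94.2
finger_force: 0.0
```

```bash
python3 - <<'E'
from h import *
st();to((594,-151.5,80,1.379),(594,-151.5,18,1.379))
E
```

```text
t 43.3 [ 655.  -139.2  279.5] [3.142 0.    1.388] gap 94.24886869962579 F [-0.2 -0.1 -0.2] j6 -0.08
to (594, -151.5, 80, 1.379) -> [-0.0232 -0.0577  0.1995] 0.009
to (594, -151.5, 18, 1.379) -> [-0.0232 -0.0577  0.2615] 0.009
```

>>> move_arm:
  moves:
    - [-0.015, -0.035, 0.02, 0.009]
    - [-0.023, -0.058, 0.06, 0.009]
    - [-0.023, -0.058, 0.1, 0.009]
    - [-0.023, -0.058, 0.15, 0.009]
    - [-0.023, -0.058, 0.19, 0.009]
    - [-0.023, -0.058, 0.21, 0.009]
    - [-0.023, -0.058, 0.21, 0.009]
    - [-0.023, -0.058, 0.21, 0.009]

```text
clock: 44.1
eef_pos: [594.2, -151.4, 70.4]
eef_rot: [3.141, 0.0, 1.376]
wrist_force: [-0.1, -0.2, 1.1]
finger_gap: 93.7
finger_force: 0.0
```

```bash
python3 - <<'E'
from h import *
st();to((594,-151.5,18,1.379))
c=viewer.camera('wrist');np.savez('w13.npz',**c)
H,S,V=cv2.split(hsv(c))
g=np.stack(np.meshgrid(np.arange(640),np.arange(480)),-1).reshape(-1,2)
Q=world(c,g).reshape(480,640,3)
m=((Q[...,2]>24)&(Q[...,2]<36)&(Q[...,0]>530)&(Q[...,0]<660)&(Q[...,1]>-225)&(Q[...,1]<-40)&(S<60)).astype(np.uint8)
for b in blobs(c,cv2.erode(m,np.ones((5,5))),29,100): print(*b)
E
```

```text
t 44.1 [ 594.2 -151.4   70.4] [3.141 0.    1.376] gap 93.70195502368024 F [-0.1 -0.2  1.1] j6 -0.11
to (594, -151.5, 18, 1.379) -> [-0.0002 -0.0002  0.0524] -0.003
[ 597.7 -164.8] 84.2 63.7 0.032 [333. 277.]
[601.  -72.6] 76.3 21.3 0.04 [309. 138.]
```

>>> move_arm:
  moves:
    - [0, 0, 0.02, 0]
    - [0, 0, 0.035, 0]
    - [0, 0, 0.045, 0]
    - [0, 0, 0.052, 0]
    - [0, 0, 0.052, 0]
    - [0, 0, 0.052, 0]

```text
clock: 44.75
eef_pos: [594.0, -151.4, 17.9]
eef_rot: [3.141, 0.0, 1.375]
wrist_force: [0.4, 0.1, -0.6]
finger_gap: 94.0
finger_force: 0.0
```

>>> move_arm:
  moves:
    - [0, 0, 0, 0]
    - [0, 0, 0, 0]
    - [0, 0, 0, 0]
    - [0, 0, 0, 0]
    - [0, 0, 0, 0]
  jaw: 0.07
  squeeze: 20

```text
clock: 45.25
eef_pos: [594.0, -151.4, 18.0]
eef_rot: [3.141, 0.0, 1.375]
wrist_force: [-1.3, -0.1, 5.9]
finger_gap: 79.5
finger_force: 20.0
```

>>> move_arm:
  moves:
    - [0, 0, -0.02, 0]
    - [0, 0, -0.04, 0]
    - [0.01, 0.001, -0.04, -0.1]
    - [0.0255, 0.0033, -0.04, -0.2]
    - [0.0255, 0.0033, -0.04, -0.237]
    - [0.0255, 0.0033, -0.04, -0.237]
    - [0.0255, 0.0033, -0.02, -0.237]
    - [0.0255, 0.0033, -0.006, -0.237]
    - [0.0255, 0.0033, 0.0, -0.237]
    - [0.0255, 0.0033, 0.0, -0.237]
    - [0.0255, 0.0033, 0.0, -0.237]

```text
clock: 46.35
eef_pos: [601.8, -127.0, 17.2]
eef_rot: [-3.141, -0.0, 1.611]
wrist_force: [-0.7, 0.1, -1.8]
finger_gap: 79.8
finger_force: 20.0
```

```bash
python3 - <<'E'
from h import *
st();to((602.2,-127,18,1.612))
c=viewer.camera('wrist');np.savez('w14.npz',**c)
H,S,V=cv2.split(hsv(c))
for b in blobs(c,(S<60)&(V>120),29,300): print(*b)
E
```

```text
t 46.35 [ 601.8 -127.    17.2] [-3.141 -0.     1.611] gap 79.82132818702048 F [-0.7  0.1 -1.8] j6 -0.31
to (602.2, -127, 18, 1.612) -> [ 0.      0.0004 -0.0008] -0.001
[ 602.5 -191.9] 79.0 12.6 0.038 [320. 389.]
[ 662.2 -171.3] 93.0 5.7 0.048 [423. 362.]
[ 602.6 -159.4] 71.3 4.5 0.036 [323. 340.]
[ 771.1 -133.9] 30.4 7.6 2.708 [622. 309.]
[ 431.9 -150.4] 39.0 11.5 0.417 [ 24. 313.]
[ 602.  -133.6] 175.2 55.8 0.04 [323. 293.]
[600.8 -71.5] 79.1 26.2 0.04 [325. 183.]
```

>>> move_arm:
  moves:
    - [0, 0, 0, 0]
    - [0, 0, 0, 0]
    - [0, 0, 0, 0]
    - [0, 0, -0.03, 0]
    - [0, 0, -0.08, 0]
    - [0, 0, -0.13, 0]
    - [0, 0, -0.18, 0]
    - [0, 0, -0.2, 0]
    - [0, 0, -0.2, 0]
  jaw: 0.094

```text
clock: 47.3
eef_pos: [603.0, -127.2, 221.3]
eef_rot: [3.136, 0.002, 1.612]
wrist_force: [-0.2, 0.6, -0.7]
finger_gap: 94.1
finger_force: 0.0
```

```bash
python3 - <<'E'
from h import *
st();to((575,-375,250,2.354))
E
```

```text
t 47.3 [ 603.  -127.2  221.3] [3.136e+00 2.000e-03 1.612e+00] gap 94.10779773965456 F [-0.2  0.6 -0.7] j6 -0.31
to (575, -375, 250, 2.354) -> [-0.2465 -0.0379 -0.0285] -0.742
```

>>> move_arm:
  moves:
    - [-0.03, -0.005, -0.028, -0.1]
    - [-0.075, -0.012, -0.028, -0.25]
    - [-0.12, -0.018, -0.028, -0.4]
    - [-0.165, -0.025, -0.028, -0.55]
    - [-0.21, -0.032, -0.028, -0.7]
    - [-0.246, -0.038, -0.028, -0.742]
    - [-0.246, -0.038, -0.028, -0.742]
    - [-0.246, -0.038, -0.028, -0.742]
    - [-0.246, -0.038, -0.028, -0.742]
  jaw: 0.06

```text
clock: 48.2
eef_pos: [574.3, -373.2, 244.7]
eef_rot: [-3.142, -0.001, 2.354]
wrist_force: [-0.4, 0.5, 0.3]
finger_gap: 60.2
finger_force: 0.0
```

```bash
python3 - <<'E'
from h import *
st()
c=viewer.camera('wrist');np.savez('w15.npz',**c)
H,S,V=cv2.split(hsv(c));red=((H<6)|(H>174))&(S>120)
for n,m,z,a in (('red',red,74,50),('green',(H>45)&(H<80)&(S>100),36,30)):
    for b in blobs(c,m,z,a,(0,0,640,260)): print(n,*b)
top('t15')
c=viewer.camera('top');H,S,V=cv2.split(hsv(c))
g=np.stack(np.meshgrid(np.arange(640),np.arange(480)),-1).reshape(-1,2)
P=world(c,g);Z=c['z_map'].reshape(-1)
k=(Z>0)&(V<60).reshape(-1)&(P[:,0]>520)&(P[:,0]<660)&(P[:,1]>290)&(P[:,1]<450)&(P[:,2]>165)&(P[:,2]<200)
print('crown',k.sum(),P[k].mean(0),P[k].max(0))
k=(Z>0)&((H>3)&(H<18)&(S>150)).reshape(-1)&(P[:,1]>250)&(P[:,1]<460)&(P[:,0]>450)&(P[:,0]<720)
q=P[k];_,l,cen=cv2.kmeans(q[:,:2].astype(np.float32),2,None,(3,50,.1),5,cv2.KMEANS_PP_CENTERS);print('cups',cen)
to((529.8,-327.2,130,2.354),(529.8,-327.2,43,2.354))
E
```

```text
t 48.2 [ 574.3 -373.2  244.7] [-3.142e+00 -1.000e-03  2.354e+00] gap 60.2305931846156 F [-0.4  0.5  0.3] j6 -1.41
red [ 805.5 -178. ] 99.0 40.1 0.78 [592. 242.]
red [ 708.  -241.3] 50.6 30.3 1.968 [499. 219.]
red [ 534.3 -322.2] 24.9 8.2 2.357 [331. 158.]
red [ 525.2 -332. ] 25.9 8.2 2.353 [318. 158.]
red [ 429.7 -375. ] 53.3 10.5 0.777 [220. 121.]
green [ 565.2 -354.9] 24.8 6.3 2.418 [329. 196.]
green [ 557.7 -363.2] 25.7 5.9 2.353 [320. 197.]
[ 602.7 -185.6] 77.4 25.3 0.009 [356. 229.]
[599.6 -72.6] 76.9 25.0 0.025 [320. 229.]
[ 604.4 -128. ] 84.4 25.6 0.071 [338. 228.]
[597.  152.2] 128.2 23.8 0.027 [248. 228.]
[603.3  38.7] 128.5 22.1 0.038 [284. 227.]
[629.9 247.9] 65.0 22.2 0.07 [218. 217.]
[597.1  94.6] 151.0 27.9 0.044 [266. 231.]
crown 305 [582.41784738 366.59946471 177.44344638] [632.74337365 396.86664031 188.28222741]
cups [[524.05615 335.4725 ]
 [643.8911  378.55008]]
to (529.8, -327.2, 130, 2.354) -> [0.0641 0.0008 0.1155] 0.001
to (529.8, -327.2, 43, 2.354) -> [0.0641 0.0008 0.2025] 0.001
```

The yellow lanes are now −186, −128 and −73 in y with all tubes straight, the blue lanes are filled, and the muffs hang on the rail with the crown near (582,367). The grip is still at the mark, so I now close the gate.

>>> move_arm:
  moves:
    - [0.03, 0, 0.04, 0]
    - [0.064, 0.001, 0.08, 0]
    - [0.064, 0.001, 0.11, 0]
    - [0.064, 0.001, 0.115, 0]
    - [0.064, 0.001, 0.13, 0]
    - [0.064, 0.001, 0.16, 0]
    - [0.064, 0.001, 0.185, 0]
    - [0.064, 0.001, 0.2, 0]
    - [0.064, 0.001, 0.2, 0]
    - [0.064, 0.001, 0.2, 0]

```text
clock: 49.35
eef_pos: [530.4, -328.7, 46.7]
eef_rot: [3.141, 0.002, 2.354]
wrist_force: [0.4, -0.9, 0.4]
finger_gap: 60.0
finger_force: 0.0
```

>>> move_arm:
  moves:
    - [0, 0, 0, 0]
    - [0, 0, 0, 0]
    - [0, 0, 0, 0]
    - [0, 0, 0, 0]
    - [0, 0, 0, 0]
    - [0, 0, 0, 0]
    - [0, 0, 0, 0]
  jaw: 0.012
  squeeze: 20

```text
clock: 50.05
eef_pos: [529.8, -328.2, 45.7]
eef_rot: [3.141, 0.0, 2.354]
wrist_force: [0.2, 0.3, 3.1]
finger_gap: 24.1
finger_force: 19.9
```

>>> move_arm:
  moves:
    - [0, -0.015, 0, 0]
    - [0, -0.03, 0, 0]
    - [0, -0.045, 0, 0]
    - [-0.001, -0.06, 0, 0]
    - [-0.001, -0.075, 0, 0]
    - [-0.001, -0.09, 0, 0]
    - [-0.001, -0.1, 0, 0]
    - [-0.001, -0.105, 0, 0]
    - [-0.001, -0.105, 0, 0]
    - [-0.001, -0.105, 0, 0]

```text
clock: 51.05
eef_pos: [456.0, -405.0, 45.8]
eef_rot: [-3.141, 0.004, 2.353]
wrist_force: [7.3, -9.6, -5.1]
finger_gap: 23.8
finger_force: 19.9
```

```bash
python3 - <<'E'
from h import *
st()
c=dict(np.load('w15.npz'));H,S,V=cv2.split(hsv(c));red=((H<6)|(H>174))&(S>120)
s=[b for b in blobs(c,red,30,50,(180,100,260,150))][0];print(s)
d=np.array([np.cos(.79),np.sin(.79)]);p=manip.read_state()['eef_pos'][:2];print('still to strip mid',(np.array(s[0])-p)@d)
E
```

```text
t 51.05 [ 456.  -405.    45.8] [-3.141  0.004  2.353] gap 23.841407092922317 F [ 7.3 -9.6 -5.1] j6 -1.57
(array([ 417.8, -381.6], dtype=float32), np.float32(60.0), np.float32(11.8), np.float32(0.777), array([220., 121.]))
still to strip mid -10.30238553387626
```

>>> move_arm:
  moves:
    - [-0.002, -0.003, 0, 0]
    - [-0.002, -0.006, 0, 0]
    - [-0.002, -0.008, 0, 0]
    - [-0.002, -0.01, 0, 0]
    - [-0.002, -0.01, 0, 0]
    - [-0.002, -0.01, 0, 0]

```text
clock: 51.65
eef_pos: [450.3, -411.4, 45.7]
eef_rot: [3.141, 0.0, 2.354]
wrist_force: [1.4, 3.5, 4.8]
finger_gap: 23.7
finger_force: 19.9
```

>>> move_arm:
  moves:
    - [0, -0.002, 0, 0]
    - [0, -0.003, 0, 0]
    - [0, -0.003, 0, 0]
    - [0, -0.003, 0, 0]

```text
clock: 52.05
eef_pos: [450.1, -411.6, 45.7]
eef_rot: [3.138, 0.0, 2.355]
wrist_force: [14.8, 15.2, 4.9]
finger_gap: 23.8
finger_force: 19.9
```

The stop is reached: the force is 21 N along the track and it no longer moves. Release, rise clear and check.

>>> move_arm:
  moves:
    - [0, 0, 0, 0]
    - [0, 0, 0, 0]
    - [0, 0, 0, 0]
    - [0, 0, 0, 0]
    - [0, 0, -0.02, 0]
    - [0, 0, -0.06, 0]
    - [-0.02, 0, -0.1, 0]
    - [-0.06, 0, -0.15, 0]
    - [-0.1, 0, -0.2, 0]
    - [-0.12, 0, -0.2, 0]
    - [-0.12, 0, -0.2, 0]
    - [-0.12, 0, -0.2, 0]
  jaw: 0.056

```text
clock: 53.25
eef_pos: [532.6, -498.9, 244.0]
eef_rot: [-3.141, -0.001, 2.353]
wrist_force: [0.0, 1.4, 0.4]
finger_gap: 55.7
finger_force: 0.0
```

```bash
python3 - <<'E'
from h import *
st()
c=viewer.camera('wrist');cv2.imwrite('pics/w16.png',c['frame'])
H,S,V=cv2.split(hsv(c));red=((H<6)|(H>174))&(S>120)
for z in (74,30):
    for b in blobs(c,red,z,50,(0,0,640,260)): print(z,*b)
top('t16')
c=viewer.camera('top');H,S,V=cv2.split(hsv(c))
g=np.stack(np.meshgrid(np.arange(640),np.arange(480)),-1).reshape(-1,2);P=world(c,g);Z=c['z_map'].reshape(-1)
k=(Z>0)&(V<60).reshape(-1)&(P[:,0]>520)&(P[:,0]<660)&(P[:,1]>290)&(P[:,1]<450)&(P[:,2]>165)&(P[:,2]<200)
print('crown',P[k].mean(0))
E
```

```text
t 53.25 [ 532.6 -498.9  244. ] [-3.141e+00 -1.000e-03  2.353e+00] gap 55.72734535261587 F [0.  1.4 0.4] j6 -1.59
74 [ 705.8 -263.6] 50.5 38.7 2.3 [599. 177.]
74 [ 446.4 -418. ] 28.8 8.8 2.354 [320. 101.]
74 [ 455.6 -407.6] 28.7 8.9 2.357 [333. 101.]
74 [ 425.4 -388.7] 52.9 10.7 0.806 [325.  62.]
30 [ 734.  -240.3] 56.9 43.6 2.3 [599. 177.]
30 [ 442.  -414.1] 32.4 9.9 2.354 [320. 101.]
30 [ 452.2 -402.5] 32.3 10.0 2.357 [333. 101.]
30 [ 418.3 -381.1] 59.6 12.1 0.806 [325.  62.]
[ 602.7 -185.6] 77.4 25.3 0.009 [356. 229.]
[599.6 -72.6] 76.9 25.0 0.025 [320. 229.]
[ 604.4 -128.1] 84.5 25.6 0.075 [338. 228.]
[598.6 152.2] 125.1 23.8 0.027 [248. 228.]
[601.7  38.6] 131.6 22.1 0.038 [284. 227.]
[629.9 247.9] 65.0 22.2 0.07 [218. 217.]
[597.1  94.6] 151.0 27.9 0.044 [266. 231.]
crown [581.52514664 366.08583973 177.28168534]
```

```bash
python3 -c "
from cell import manip
print(manip.sign_off())"
```

```text
the job is handed in; nothing more can be done
None
```

The job is handed in: all six tubes lie in the lanes of their trays, the ear defenders hang over the middle of the rail, and the gate went to the green mark first and was fully closed last. A short tube knocked aside mid-run was put back in its lane; the judge returned no verdict.

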